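Strip the antenna rotator's ball race for regreasing

TASK

The antenna rotator lies open on the bench for regreasing. First, while the bearing balls are still in their race, slide the sensor board straight up out of its slotted bracket and stand it upright in any groove of the board rack, without ever letting it fall over. Then push each steel ball round the race to the loading gap, lift it out there and put every ball into the parts tray; leave the grease tub, screwdriver and spanner where they are.

Things in the scene. Friction and masses are not known exactly. Their poses are not given: they have to be found in the camera images.
- rotator: Opened antenna rotator base, fixed: a round grey casting, 256 mm across, 56 mm high, at another place and turned to any angle at each start. Origin: centre of its underside, on the bench; x points from the centre to the middle of the loading gap, z up. Its hub, 33 mm high out to 85 mm radius, carries the slotted bracket; the ball race lies round the hub.
- race (a point): Point on the rotator's axis, level with the flat race floor, 22 mm above the bench; axes as the rotator's. The balls roll on this greasy floor on a circle of 100 mm radius, between the hub (11 mm above the floor, edge at 85 mm radius) and the outer wall (inner face at 115.7 mm radius). Fingers can come down over the hub, on the inner side of the balls, to push them along.
- keeper (a point): Point on the rotator's axis, level with the underside of the flat aluminium keeper ring that the outer wall carries: 52.5 mm above the bench, 3.5 mm thick. The keeper's inner edge is at 105 to 106 mm radius, so it overhangs the outer third of the balls and none can come up past it. Wall and keeper are absent at the loading gap.
- gap (a point): Centre of a ball in the middle of the loading gap: 100 mm along x from the rotator's axis, 37 mm above the bench; axes as the rotator's. For 22.5 degrees either side of x (80 mm in all) wall and keeper are absent and both shoulders are 3 mm above the race floor (inner: 52 to 88 mm radius; outer: from 112 mm), so fingers fit down on both radial sides of a ball and it lifts straight up.
- bracket (a point): Middle of the top of the aluminium slotted bracket, on the rotator's axis, 79 mm above the bench; axes as the rotator's. Two upright U guides, 40 mm tall, 71 mm over their outsides along y, 16 mm along x, hold the board's two upright edges in slots 6.4 mm wide; the board's faces look along x. The board must rise 40 mm to come clear of the guides.
- board_center (a point): Centre of the sensor board: a green circuit board 60 mm wide (its y), 66 mm tall (its z, up) and 3 mm thick (its x), 60 to 85 g. Along its whole top edge runs a black grip bar 8 mm thick (x) and 12 mm tall, whose centre is 27 mm above this point. At the start it stands in the bracket, its underside 39 mm and its top 105 mm above the bench.
- rack: Black board rack, fixed, 128 mm (x) by 80 mm (y), 28 mm tall, open above, on one side of the rotator (left or right). Origin: centre of its underside. Three grooves run along its whole y length, at x = -34, 0 and 34 mm, each 8 mm wide, with floors 6 mm above the origin (22 mm deep). A board in a groove has its faces looking along the rack's x; it may lean a little.
- tray: Loose grey parts tray (0.5 to 0.8 kg) on the bench, on the other side of the rotator: 190 mm (x) by 140 mm (y) outside, 35 mm tall, walls and floor 4 mm thick. Origin: centre of its underside.
- ball0_center (a point): Centre of one of the three or four steel bearing balls, 30 mm in diameter, 110 g, or None if this one is absent. It starts somewhere in the race, never in the gap, its centre 37 mm above the bench and 100 mm from the rotator's axis. It rolls, but soon comes to rest on the flat.
- ball1_center (a point): Centre of one of the three or four steel bearing balls, 30 mm in diameter, 110 g, or None if this one is absent. It starts somewhere in the race, never in the gap, its centre 37 mm above the bench and 100 mm from the rotator's axis. It rolls, but soon comes to rest on the flat.
- ball2_center (a point): Centre of one of the three or four steel bearing balls, 30 mm in diameter, 110 g, or None if this one is absent. It starts somewhere in the race, never in the gap, its centre 37 mm above the bench and 100 mm from the rotator's axis. It rolls, but soon comes to rest on the flat.
- ball3_center (a point): Centre of one of the three or four steel bearing balls, 30 mm in diameter, 110 g, or None if this one is absent. It starts somewhere in the race, never in the gap, its centre 37 mm above the bench and 100 mm from the rotator's axis. It rolls, but soon comes to rest on the flat.
- ball4_center (a point): Centre of one of the three or four steel bearing balls, 30 mm in diameter, 110 g, or None if this one is absent. It starts somewhere in the race, never in the gap, its centre 37 mm above the bench and 100 mm from the rotator's axis. It rolls, but soon comes to rest on the flat.
- ball5_center (a point): Centre of one of the three or four steel bearing balls, 30 mm in diameter, 110 g, or None if this one is absent. It starts somewhere in the race, never in the gap, its centre 37 mm above the bench and 100 mm from the rotator's axis. It rolls, but soon comes to rest on the flat.
- grease_tub: Bystander: white plastic grease tub, 64 mm across, 62 mm tall, beyond the rotator. Origin: centre of its underside.
- screwdriver: Bystander: screwdriver, 190 mm long, lying on the bench beyond the rotator. Origin: under its middle.
- spanner: Bystander: steel spanner, 170 mm long, lying on the bench beyond the rotator. Origin: under its middle.
Mind the look-alikes: they are no part of the job. What is shaped like the part that bears board_center but blue or purple is not meant.

How it is judged:
By the outcome, as a careful person would: the job done as asked, in the order asked, and still so for the second after the job is handed in, with the robot touching nothing.
Of ball0, ball1, ball2, ball3, ball4, ball5 only 3 to 4 are there at a start; the rules pass over those that are not, and their reading is None.
At some moment in a run one of tray, ball0, ball1, ball2, ball3, ball4, ball5 may be knocked a few centimetres aside while the robot is not near it.
It also fails if it takes over 210 s, if anything falls off the work surface, if the arm or the gripper's body presses on something with over 40 N, if the wrist force passes 120 N, or if a joint passes its speed limit or range.

ROBOT

A 6-joint arm with a two-finger parallel gripper is mounted at the origin on the work surface. World frame = base frame: x ahead of the robot, y to its left, z up, the work surface at z = 0. Lengths are in m, angles in rad, forces in N, time in s.
With the tool pointing down it reaches from about 0.35 to 0.85 m from the base axis. Payload 8.1 kg.
Tool frame: the origin (TCP) lies at the very end of the fingers, on their centre line; the grasp point (between the pads) lies 19 mm behind it (grasp_offset is the distance from the TCP to the grasp point, in m); z points along the fingers, y is the direction in which the jaws open and shut (so a half turn about z gives the same grasp; the last joint's range is limited). The gripper opens to 93 mm and grips with 3 to 60 N. Pads are 15 mm wide; open, the fingers measure 128 mm over their backs; the gripper's body (75 mm by 188 mm) begins 65 mm behind the grasp point.
Start: joints at [1.023, 0.13, 1.488, -0, 1.523, -0.085], TCP at [0.268, 0.537, 0.219] pointing down, gripper open.
Joint ranges: [-2.96, 2.96], [-0.89, 2.26], [0.02, 2.5], [-1.34, 4.48], [0, 2.73], [-2.66, 2.66]. Speed limits (rad/s): [2.39, 2.39, 2.79, 3.14, 3.14, 3.14].

INTERFACE

Orientations are given as a rotation vector (axis times angle).
In Python, from plant import read_state, read_camera, close_job, search_frame, masks_of, grasp_offset gives the robot as it stands.
- The arm moves only by the tool drive_tool, never from a script. Its argument "plan" is a list of rows, each an object with "claw": the closure, from 0 (fully open) to 1 (shut); "linear": the shift along the tool's x, y, z in cm, a list of three; "angular": the turn, a rotation vector about the tool's x, y, z in degrees, a list of three. In form: [{"claw": claw, "linear": [tx, ty, tz], "angular": [ax, ay, az]}, ...]. A call has 1 to 12 rows; each row shifts and turns the commanded pose from where the row before left it, along the tool's axes as they then stand; what a row does not reach is not made up. A row lasts 1/8 s, in which the tool goes at most 62.5 mm and 10.7 degrees, less where a joint would pass 70% of its speed; a pose out of reach is approached as far as the arm can. A call is refused whole if a number of a shift passes 6.25 or a number of a turn 10.7, either way. A call with a gripper value outside its range is refused whole. The fingers move at their own pace and stop on an object; "newtons" is the grip in N (left out, the last holds). Time passes only in rows, so rows that do not move let the fingers close. It gives the time, the measured TCP pose, the force and the opening at its end, in the units of the state.
- read_state(): the state, without advancing time (a new reading comes with each control period).
- read_camera(name): name is "scene" or "top" or "wrist"; returns a dict with "pixels" (480x640x3 uint8, red, green, blue), "K" (3x3 intrinsics, pixels), "xyz" and "attitude" of the camera in the world. Camera axes: x right, y up, looking along -z (the intrinsics and any distortion apply to the point x, -y, -z); pixel columns grow to the right and rows downward; lengths in m; the calibration is good to about 2 mm. The wrist camera is an equidistant fisheye: a pixel r from the principal point sees the ray r / f radians off the axis. A picture is of the moment at which its call begins. There is no depth.
- close_job(): hands the job in, once; it reports no verdict.
Trained networks look in a picture, given as the dict that the camera call returned (one of the last four; its "shot" number tells which), for a name from the list of things; names that differ only in an ending like _2 or _b are one class to them, and where a whole thing is asked for, a point or a joint stands for the part that bears it (a point fixed in the world has none). Each returns a list of dicts, best first, with "p" (0 to 1); they miss things now and then, are a little off and sometimes report something else, mostly with a low value. They report only what shows in the picture. A call takes as long as a camera call. They do not tell look-alikes from the thing itself.
- search_frame(picture, label): "at" ([x, y, z] in m, in world coordinates, good to about 4 mm: the middle of the surface that is visible of it).
- masks_of(picture, label): "mask" (480x640 bool, what is visible of it).
The state is a dict: "t": time; "q": joint angles; "dq": joint speeds; "joint_torque": joint torques, N m; "tool_pos": TCP position; "orientation": TCP orientation; "force": force on the tool from outside, world axes, zero at the start; "wrist_torque": the same for the moment, N m; "opening": finger opening in m.
Only numpy, scipy, OpenCV 4.12 (cv2) and the standard library are available. Lean on these libraries where they do the work, as an engineer would, in place of code of your own. Each camera call takes 0.05 s, during which the arm holds its last target.

## Working session

There is one attempt and no reset: what is moved stays moved. The work goes in short steps, Python scripts to look and compute and a tool call to move; the robot and the scene stay as the last step left them, time stands still between calls to the robot, and variables do not carry over. Pictures are saved under pics/ and viewed, and the job is handed in when it is done.

Besides the shell and the picture viewer there is one more tool, called after "Request:" in YAML: its name, and indented under it one key for each argument. drive_tool: Moves the arm, as the interface text tells. Its arguments: {"type":"object","properties":{"plan":{"type":"array"},"newtons":{"type":"number"}},"required":["plan"]}

```bash
ls; mkdir -p pics; cat > h.py <<'E'
import numpy as np, cv2
from scipy.spatial.transform import Rotation as R
from plant import *
def save(im,n): cv2.imwrite('pics/'+n+'.png',cv2.cvtColor(im,cv2.COLOR_RGB2BGR))
def Rc(c):
    a=np.array(c['attitude'],float)
    return R.from_rotvec(a).as_matrix() if a.shape==(3,) else a if a.shape==(3,3) else R.from_quat(a).as_matrix()
def ray(c,u,v,fish=False):
    K=np.array(c['K']); x=(u-K[0,2])/K[0,0]; y=(v-K[1,2])/K[1,1]
    if fish:
        r=np.hypot(x,y); s=np.sin(r)/r if r>1e-9 else 1; d=np.array([x*s,-y*s,-np.cos(r)])
    else: d=np.array([x,-y,-1.])
    d=Rc(c)@d; return np.array(c['xyz']),d/np.linalg.norm(d)
def atz(c,u,v,z,fish=False):
    o,d=ray(c,u,v,fish); return o+d*(z-o[2])/d[2]
def proj(c,p,fish=False):
    K=np.array(c['K']); q=Rc(c).T@(np.array(p)-np.array(c['xyz'])); x,y,z=q[0],-q[1],-q[2]
    if fish:
        h=np.hypot(x,y); th=np.arctan2(h,z); x,y=(x/h*th,y/h*th) if h>1e-9 else (0,0)
    else: x,y=x/z,y/z
    return np.array([K[0,0]*x+K[0,2],K[1,1]*y+K[1,2]])
E
python3 - <<'E'
from h import *
print(read_state(), grasp_offset)
for n in ['scene','top','wrist']:
    c=read_camera(n); save(c['pixels'],n+'0'); print(n,c['K'],c['xyz'],c['attitude'],[k for k in c])
E
```

```text
pics
{'t': 0.0, 'q': array([ 1.02260978e+00,  1.31183855e-01,  1.48924232e+00,  1.56582803e-05,
        1.52300777e+00, -8.53616494e-02]), 'dq': array([-0.00047809,  0.00047106,  0.00038716,  0.00071789, -0.00239853,
        0.00097643]), 'joint_torque': array([ 3.75452203e-06, -5.59862101e+01, -4.91750264e+01,  7.69929565e-02,
        3.55582440e-02, -2.10475346e-04]), 'tool_pos': array([0.26754772, 0.53642003, 0.2175942 ]), 'orientation': array([-7.20398222e-01, -3.05727435e+00,  2.74021671e-03]), 'force': array([-0.55391892,  0.31884292, -0.35784189]), 'wrist_torque': array([-0.00206237, -0.00602517, -0.00254303]), 'opening': 0.09270915634274304} 0.0188
scene [[563.99968883   0.         319.34410857]
 [  0.         563.99968883 254.60025202]
 [  0.           0.           1.        ]] [1.13013878 0.57748106 1.00403636] [0.34345392 0.83020886 2.20762576] ['pixels', 'K', 'xyz', 'attitude', 'shot']
top [[444.05868635   0.         316.07980619]
 [  0.         444.05868635 242.80702653]
 [  0.           0.           1.        ]] [0.39274714 0.01579271 0.84514327] [ 0.1776835  -0.20635201 -1.77180303] ['pixels', 'K', 'xyz', 'attitude', 'shot']
wrist [[371.64829954   0.         323.36364516]
 [  0.         371.64829954 241.94470592]
 [  0.           0.           1.        ]] [0.19502881 0.57256309 0.38394517] [-0.26840689 -0.1640296   1.09917834] ['pixels', 'K', 'xyz', 'attitude', 'shot']
```

View pics/scene0.png

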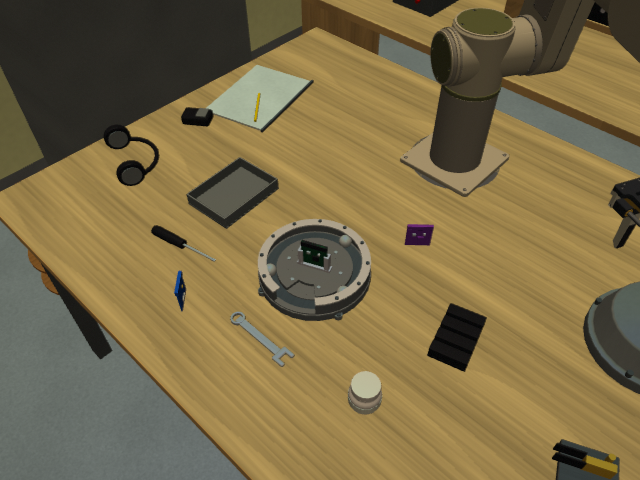

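View pics/top0.png

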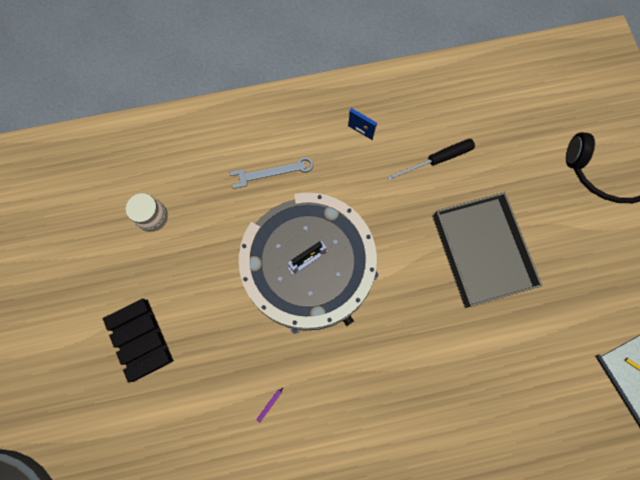

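View pics/wrist0.png

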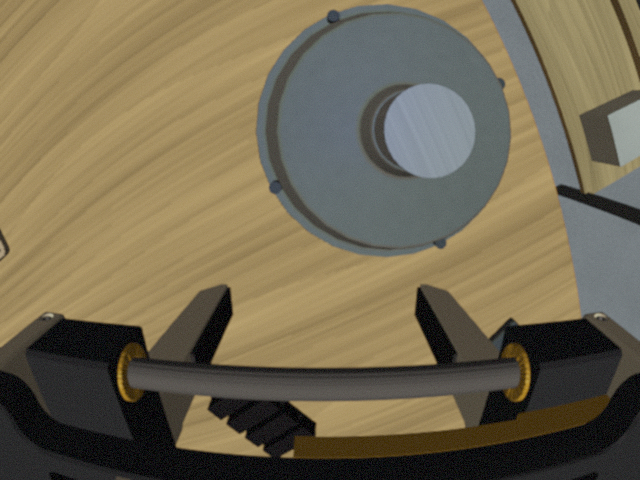

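The top view shows the rotator near (308,262) with its gap toward (270,210). The green board is at (308,257), with look-alikes in blue at (362,124) and purple at (270,405). The rack is at (138,340), the tray at (487,250), and balls show near (332,213), (255,264) and (318,310).

```bash
python3 - <<'E'
from h import *
t=read_camera('top'); s=read_camera('scene')
a=cv2.resize(t['pixels'][185:340,230:385],None,fx=3.8,fy=3.8,interpolation=cv2.INTER_CUBIC)
save(a,'rot_top1')
b=cv2.resize(s['pixels'][205:325,245:385],None,fx=4.8,fy=4.8,interpolation=cv2.INTER_CUBIC)
save(b,'rot_scene1')
for c,n in ((t,'top'),(s,'scene')):
  for l in ['rotator','rack','tray','board_center','ball0_center','grease_tub','screwdriver','spanner','gap','bracket']:
    r=search_frame(c,l); print(n,l,[(np.round(x['at'],3).tolist(),round(x['p'],2)) for x in r][:6])
print(Rc(t)); print('rotc',atz(t,308,262,.05))
E
```

```text
top rotator [([0.547, -0.004, 0.037], 0.84)]
top rack [([0.481, 0.334, 0.025], 0.77)]
top tray [([0.513, -0.342, 0.006], 0.73)]
top board_center [([0.556, 0.002, 0.104], 0.81), ([0.805, -0.164, 0.04], 0.67), ([0.322, 0.116, 0.064], 0.63), ([0.548, 0.003, 0.032], 0.38)]
top ball0_center [([0.564, 0.101, 0.05], 0.66)]
top grease_tub [([0.704, 0.279, 0.063], 0.59)]
top screwdriver [([0.715, -0.316, 0.024], 0.85), ([0.553, -0.002, 0.034], 0.71)]
top spanner [([0.755, 0.047, 0.009], 0.92)]
top gap [([0.55, -0.002, 0.034], 0.72)]
top bracket [([0.556, -0.001, 0.034], 0.95)]
scene rotator [([0.574, 0.017, 0.037], 0.78)]
scene rack [([0.49, 0.341, 0.031], 0.57)]
scene tray [([0.506, -0.342, 0.005], 0.96), ([0.573, 0.098, 0.05], 0.36)]
scene board_center [([0.811, -0.151, 0.041], 0.86), ([0.323, 0.116, 0.039], 0.85), ([0.557, 0.01, 0.081], 0.57)]
scene ball0_center [([0.573, 0.099, 0.052], 0.42)]
scene grease_tub [([0.729, 0.298, 0.063], 0.67), ([0.573, 0.016, 0.034], 0.51)]
scene screwdriver [([0.72, -0.306, 0.02], 0.94)]
scene spanner [([0.756, 0.045, 0.008], 0.7), ([0.508, -0.342, 0.005], 0.27), ([0.557, 0.008, 0.079], 0.16)]
scene gap [([0.574, 0.019, 0.033], 0.96), ([0.494, 0.342, 0.03], 0.6)]
scene bracket [([0.575, 0.014, 0.032], 0.69)]
[[-0.20800971  0.95025972 -0.2318155 ]
 [-0.97810004 -0.20382982  0.04211555]
 [-0.0072302   0.23549919  0.97184765]]
rotc [0.55027726 0.0032336  0.05      ]
```

```bash
ls pics
```

```text
rot_scene1.png
rot_top1.png
scene0.png
top0.png
wrist0.png
```

View pics/rot_top1.png

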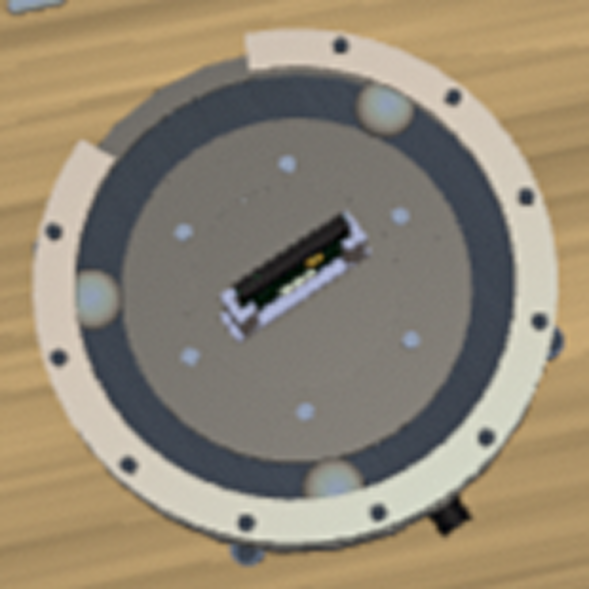

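View pics/rot_scene1.png

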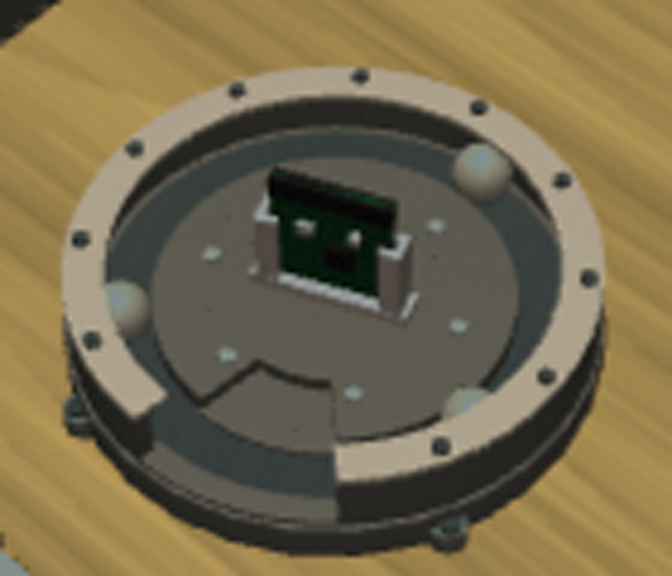

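```bash
cat > fit.py <<'E'
from h import *
from scipy.optimize import minimize
t=read_camera('top'); s=read_camera('scene')
def poly(c,p):
    x,y,a=p; th=a+np.radians(np.linspace(22.5,337.5,80))
    o=[(x+.128*np.cos(k),y+.128*np.sin(k),.056) for k in th]; i=[(x+.1055*np.cos(k),y+.1055*np.sin(k),.056) for k in th[::-1]]
    return np.array([proj(c,q) for q in o+i])
def kmask(c,p0):
    im=c['pixels'].astype(int); g=im.min(2); sat=im.max(2)-im.min(2)
    m=((g>130)&(sat<50)).astype(np.uint8)
    roi=np.zeros((480,640),np.uint8)
    q=[proj(c,(p0[0]+.145*np.cos(k),p0[1]+.145*np.sin(k),.056)) for k in np.linspace(0,6.28,40)]
    cv2.fillPoly(roi,[np.int32(q)],1)
    q=[proj(c,(p0[0]+.09*np.cos(k),p0[1]+.09*np.sin(k),.056)) for k in np.linspace(0,6.28,40)]
    cv2.fillPoly(roi,[np.int32(q)],0)
    return m*roi
def fit(cs,p0):
    ms=[kmask(c,p0) for c in cs]
    def cost(p):
        e=0
        for c,m in zip(cs,ms):
            z=np.zeros((480,640),np.uint8); cv2.fillPoly(z,[np.int32(np.round(poly(c,p)*16))],255,shift=4,lineType=cv2.LINE_AA)
            e+=np.abs(z/255.-m).sum()
        return e
    best=None
    for a in np.radians(np.arange(0,360,15)):
        v=cost([*p0,a])
        if best is None or v<best[0]: best=(v,a)
    r=minimize(cost,[*p0,best[1]],method='Nelder-Mead',options=dict(initial_simplex=[[*p0,best[1]],[p0[0]+.01,p0[1],best[1]],[p0[0],p0[1]+.01,best[1]],[*p0,best[1]+.15]],xatol=1e-5))
    return r.x,r.fun,[m.sum() for m in ms]
for cs in ([t],[s],[t,s]): print(fit(cs,(.553,.002)))
p=fit([t],(.553,.002))[0]
for c,(u0,v0),n in ((t,(230,185),'t'),(s,(245,205),'s')):
    im=c['pixels'].copy(); cv2.polylines(im,[np.int32(poly(c,p))],True,(255,0,0))
    save(cv2.resize(im[v0:v0+155,u0:u0+155],None,fx=3.8,fy=3.8),'fit_'+n)
E
python3 fit.py
```

```text
(array([0.55817905, 0.00287031, 0.39207767]), np.float64(1293.7764705882353), [np.uint64(3953)])
(array([0.55642556, 0.00091899, 0.38352856]), np.float64(969.9098039215686), [np.uint64(1568)])
(array([0.55835698, 0.00353029, 0.38970526]), np.float64(2309.8470588235296), [np.uint64(3953), np.uint64(1568)])
```

```bash
python3 - <<'E'
import cv2,numpy as np
cv2.imwrite('pics/fit_ts.png',np.hstack([cv2.resize(cv2.imread('pics/fit_%s.png'%k),(400,400)) for k in 'ts']))
E
```

```text
(no output)
```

View pics/fit_ts.png

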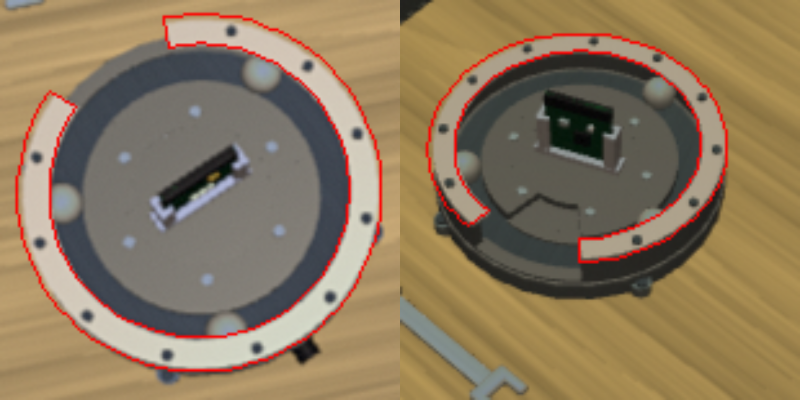

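```bash
cat > fitbox.py <<'E'
from h import *
from scipy.optimize import minimize
def hull(c,p,dx,dy,h):
    x,y,a=p; co,si=np.cos(a),np.sin(a)
    q=[proj(c,(x+co*i*dx/2-si*j*dy/2,y+si*i*dx/2+co*j*dy/2,z)) for i in(-1,1) for j in(-1,1) for z in(0,h)]
    return cv2.convexHull(np.float32(q))[:,0]
def fitbox(cs,label,p0,dx,dy,h,ms=None):
    if ms is None: ms=[masks_of(c,label)[0]['mask'].astype(float) for c in cs]
    def cost(p):
        e=0
        for c,m in zip(cs,ms):
            z=np.zeros((480,640),np.uint8); cv2.fillPoly(z,[np.int32(np.round(hull(c,p,dx,dy,h)*16))],255,shift=4,lineType=cv2.LINE_AA)
            e+=np.abs(z/255.-m).sum()
        return e
    a0=min(np.radians(np.arange(-90,90,10)),key=lambda a:cost([*p0,a]))
    r=minimize(cost,[*p0,a0],method='Nelder-Mead',options=dict(initial_simplex=[[*p0,a0],[p0[0]+.01,p0[1],a0],[p0[0],p0[1]+.01,a0],[*p0,a0+.15]],xatol=1e-5))
    return r.x,r.fun,[m.sum() for m in ms]
if __name__=='__main__':
    t=read_camera('top'); s=read_camera('scene')
    for l,p0,d in (('rack',(.485,.337),(.128,.08,.028)),('tray',(.51,-.342),(.19,.14,.035))):
        for cs in ([t],[s],[t,s]):
            r=fitbox(cs,l,p0,*d); print(l,r,np.degrees(r[0][2]))
        o=[]
        for c in (t,s):
            im=c['pixels'].copy(); cv2.polylines(im,[np.int32(hull(c,r[0],*d))],True,(255,0,0))
            u,v=proj(c,(*p0,0)).astype(int); o.append(cv2.resize(im[max(0,v-60):v+60,max(0,u-60):u+60],(400,400)))
        save(np.hstack(o),'fb_'+l)
E
python3 fitbox.py
```

```text
rack (array([0.48223854, 0.33626253, 0.26299991]), np.float64(297.16470588235296), [np.float64(3461.0)]) 15.068784997342554
rack (array([0.47955918, 0.33617227, 0.26492847]), np.float64(123.92549019607844), [np.float64(2408.0)]) 15.17928297956003
rack (array([0.48159313, 0.33659313, 0.25586815]), np.float64(456.7098039215686), [np.float64(3461.0), np.float64(2408.0)]) 14.660164981056246
tray (array([ 0.50954367, -0.33219257,  0.06898645]), np.float64(422.05490196078426), [np.float64(7901.0)]) 3.95263249049299
tray (array([ 0.50900322, -0.33401149,  0.05224594]), np.float64(122.2235294117647), [np.float64(3706.0)]) 2.9934715813424555
tray (array([ 0.50929396, -0.33293269,  0.07368905]), np.float64(555.5921568627451), [np.float64(7901.0), np.float64(3706.0)]) 4.2220713769034655
```

View pics/fb_rack.png

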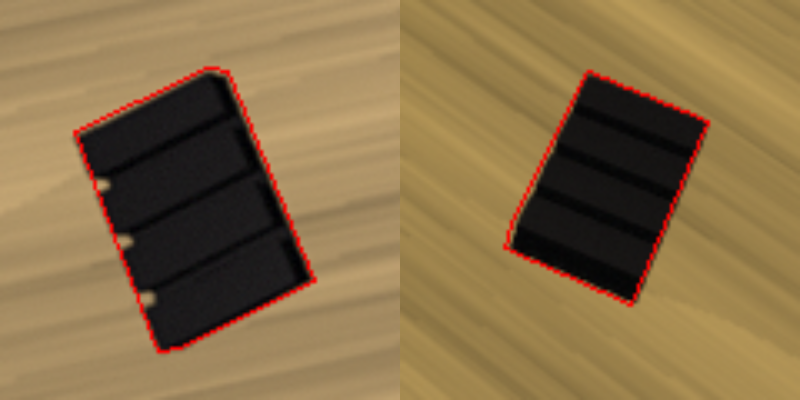

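View pics/fb_tray.png

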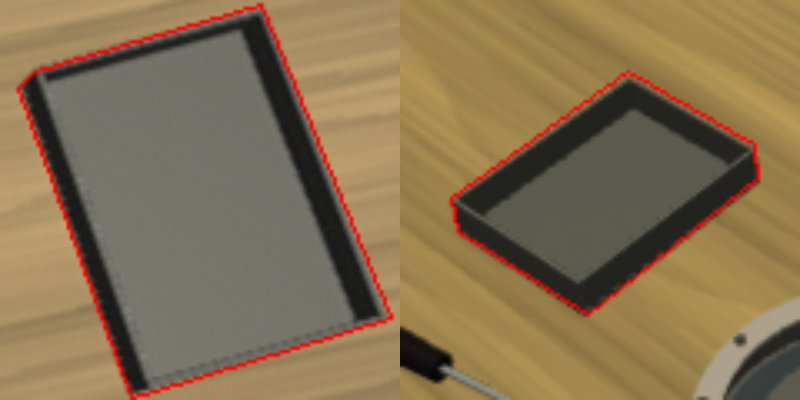

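```bash
cat > nav.py <<'E'
from h import *
ROT=np.array([.5577,.0025]); YAW=np.radians(22.3)
def Rd(yaw): # tool down, tool y at angle yaw
    y=np.array([np.cos(yaw),np.sin(yaw),0]); z=np.array([0,0,-1.]); return np.column_stack([np.cross(y,z),y,z])
def cur():
    s=read_state(); return np.array(s['tool_pos']),R.from_rotvec(s['orientation']).as_matrix(),s
def show():
    p,r,s=cur(); print('t %.2f'%s['t'],'pos',np.round(p,4),'yawY %.1f'%np.degrees(np.arctan2(r[1,1],r[0,1])),'down',np.round(r[:,2],3),'open %.4f'%s['opening'],'F',np.round(s['force'],1),'q',np.round(s['q'],2))
def plan(way,start=None,vmax=5.0,amax=9.):
    """way: list of (pos,yawdeg[,n])"""
    p,r,_=cur()
    if start is not None: p,r=start
    for w in way:
        tp=np.array(w[0],float); 
        ys=[np.radians(w[1]),np.radians(w[1]+180)]
        Rs=[Rd(y) for y in ys]
        Rt=min(Rs,key=lambda q:np.linalg.norm(R.from_matrix(r.T@q).as_rotvec()))
        rv=np.degrees(R.from_matrix(r.T@Rt).as_rotvec()); d=tp-p
        n=w[2] if len(w)>2 else int(np.ceil(max(np.linalg.norm(d)*100/vmax,np.linalg.norm(rv)/amax,1)))
        print('->',tp,w[1],'rows',n)
        for i in range(n):
            l=r.T@(d/n)*100; a=rv/n
            print('   ',np.round(l,2).tolist(),np.round(a,2).tolist())
            p=p+d/n; r=r@R.from_rotvec(np.radians(a)).as_matrix()
E
python3 - <<'E'
from nav import *
show()
plan([((.5577,.0025,.2),22.3)])
E
```

```text
t 1.85 pos [0.2679 0.5369 0.2186] yawY 63.5 down [-0. -0. -1.] open 0.0931 F [-0.1 -0.1  0.6] q [ 1.02  0.13  1.49  0.    1.52 -0.09]
-> [0.5577 0.0025 0.2   ] 22.3 rows 13
    [-3.83, -2.68, 0.14] [-0.0, 0.0, 3.17]
    [-3.97, -2.47, 0.14] [-0.0, 0.0, 3.17]
    [-4.1, -2.24, 0.14] [-0.0, 0.0, 3.17]
    [-4.22, -2.01, 0.14] [-0.0, 0.0, 3.17]
    [-4.33, -1.78, 0.14] [-0.0, 0.0, 3.17]
    [-4.42, -1.54, 0.14] [-0.0, 0.0, 3.17]
    [-4.5, -1.29, 0.14] [-0.0, 0.0, 3.17]
    [-4.56, -1.04, 0.14] [-0.0, 0.0, 3.17]
    [-4.61, -0.79, 0.14] [-0.0, 0.0, 3.17]
    [-4.65, -0.53, 0.14] [-0.0, 0.0, 3.17]
    [-4.67, -0.27, 0.14] [-0.0, 0.0, 3.17]
    [-4.68, -0.01, 0.14] [-0.0, 0.0, 3.17]
    [-4.67, 0.25, 0.14] [-0.0, 0.0, 3.17]
```

Request:
drive_tool:
  plan:
    - {"claw": 0,"linear": [-3.8,-2.7,0.1],"angular": [0,0,3.2]}
    - {"claw": 0,"linear": [-4.0,-2.5,0.1],"angular": [0,0,3.2]}
    - {"claw": 0,"linear": [-4.1,-2.2,0.1],"angular": [0,0,3.2]}
    - {"claw": 0,"linear": [-4.2,-2.0,0.1],"angular": [0,0,3.2]}
    - {"claw": 0,"linear": [-4.3,-1.8,0.1],"angular": [0,0,3.2]}
    - {"claw": 0,"linear": [-4.4,-1.5,0.1],"angular": [0,0,3.2]}
    - {"claw": 0,"linear": [-4.5,-1.3,0.1],"angular": [0,0,3.2]}
    - {"claw": 0,"linear": [-4.6,-1.0,0.1],"angular": [0,0,3.2]}
    - {"claw": 0,"linear": [-4.6,-0.8,0.1],"angular": [0,0,3.2]}
    - {"claw": 0,"linear": [-4.6,-0.5,0.1],"angular": [0,0,3.2]}
    - {"claw": 0,"linear": [-4.7,-0.3,0.1],"angular": [0,0,3.2]}
    - {"claw": 0,"linear": [-4.7,0,0.1],"angular": [0,0,3.2]}

```text
t: 3.35
tool_pos: [0.5346, 0.0417, 0.2069]
orientation: [1.688, 2.649, 0.001]
force: [0.3, -0.2, -0.2]
opening: 0.0928
```

```bash
python3 - <<'E'
from nav import *
show()
plan([((.5577,.0025,.19),22.3)])
c=read_camera('wrist'); save(c['pixels'],'w1')
for l in ['board_center','ball0_center']: print([(np.round(x['at'],3).tolist(),round(x['p'],2)) for x in search_frame(c,l)])
E
```

```text
t 3.35 pos [0.5346 0.0417 0.2069] yawY 25.0 down [ 0.001  0.    -1.   ] open 0.0928 F [ 0.3 -0.2 -0.2] q [-0.02 -0.04  1.68  0.    1.5  -0.45]
-> [0.5577 0.0025 0.19  ] 22.3 rows 1
    [-4.52, 0.44, 1.69] [0.03, 0.01, 2.68]
[([0.558, 0.01, 0.101], 0.83), ([0.326, 0.119, 0.041], 0.73), ([0.809, -0.153, 0.011], 0.6)]
[([0.568, 0.097, 0.047], 0.81)]
```

View pics/w1.png

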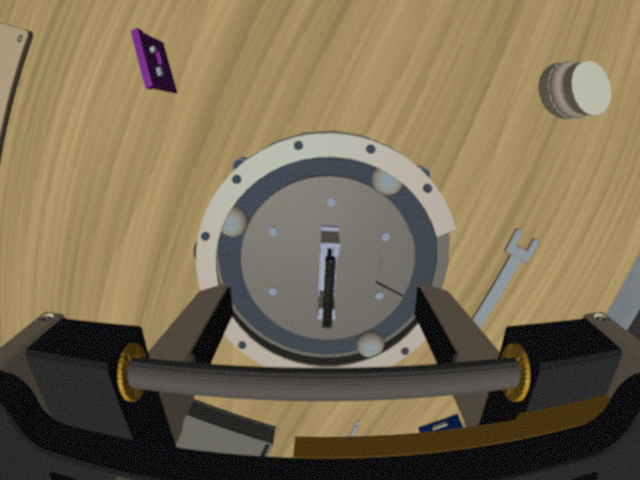

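```bash
python3 - <<'E'
from nav import *
c=read_camera('wrist')
save(cv2.resize(c['pixels'][210:345,250:410],None,fx=4.5,fy=4.5,interpolation=cv2.INTER_CUBIC),'w1c')
d=np.array([np.cos(YAW),np.sin(YAW)]);e=np.array([-d[1],d[0]])
for k in (-.03,.03):
    for j in (-.004,.004): print(k,j,proj(c,(*(ROT+e*k+d*j),.105),True))
E
```

```text
-0.03 -0.004 [322.13486318 326.91522795]
-0.03 0.004 [331.80276592 327.27061099]
0.03 -0.004 [325.55019562 258.82761613]
0.03 0.004 [335.99000781 259.26059421]
```

View pics/w1c.png

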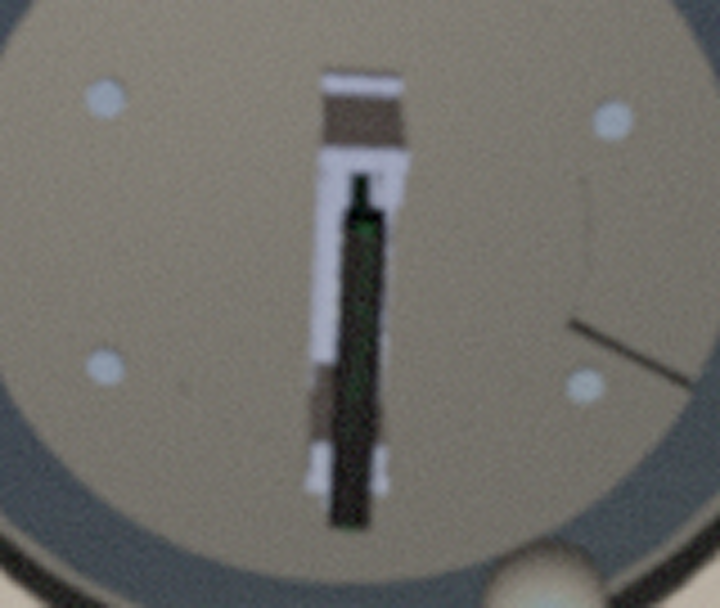

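Request:
drive_tool:
  plan:
    - {"claw": 0,"linear": [-4.5,0.4,1.7],"angular": [0,0,2.7]}
    - {"claw": 0,"linear": [0,0,3],"angular": [0,0,0]}
    - {"claw": 0.3,"linear": [0,0,3],"angular": [0,0,0]}
    - {"claw": 0.3,"linear": [0,0,2.5],"angular": [0,0,0]}
    - {"claw": 0.3,"linear": [0,0,0],"angular": [0,0,0]}
    - {"claw": 0.3,"linear": [0,0,0],"angular": [0,0,0]}

```text
t: 4.3
tool_pos: [0.5571, 0.0049, 0.1059]
orientation: [1.746, 2.611, 0.001]
force: [0.4, 0.1, 1.3]
opening: 0.0658
```

```bash
python3 - <<'E'
from nav import *
show()
plan([((.5577,.0025,.081),22.3)])
c=read_camera('wrist'); save(c['pixels'],'w2')
E
```

```text
t 4.30 pos [0.5571 0.0049 0.1059] yawY 22.5 down [ 0.001  0.    -1.   ] open 0.0658 F [0.4 0.1 1.3] q [-0.08  0.1   1.74  0.    1.31 -0.48]
-> [0.5577 0.0025 0.081 ] 22.3 rows 1
    [-0.24, -0.04, 2.49] [0.07, 0.03, 0.16]
```

View pics/w2.png

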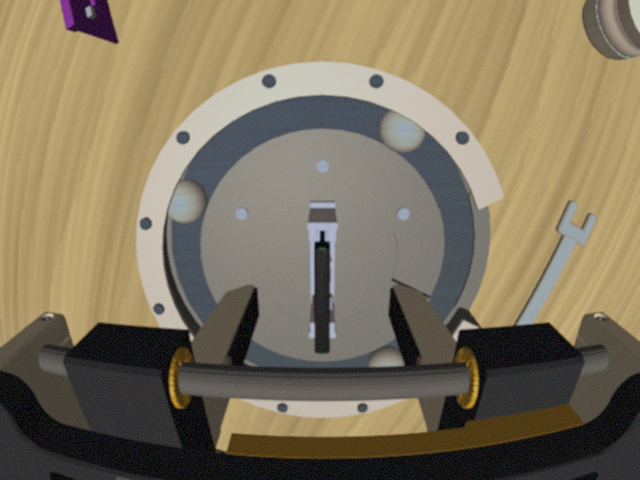

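Request:
drive_tool:
  plan:
    - {"claw": 0.3,"linear": [-0.2,0,1.3],"angular": [0,0,0]}
    - {"claw": 0.6,"linear": [0,0,1.2],"angular": [0,0,0]}
    - {"claw": 0.8,"linear": [0,0,0],"angular": [0,0,0]}
    - {"claw": 1,"linear": [0,0,0],"angular": [0,0,0]}
    - {"claw": 1,"linear": [0,0,0],"angular": [0,0,0]}
    - {"claw": 1,"linear": [0,0,0],"angular": [0,0,0]}
    - {"claw": 1,"linear": [0,0,0],"angular": [0,0,0]}
  newtons: 20

```text
t: 5.22
tool_pos: [0.5576, 0.0022, 0.0799]
orientation: [1.748, 2.61, 0.0]
force: [-0.2, -0.4, 0.5]
opening: 0.0098
```

```bash
python3 - <<'E'
from nav import *
show()
E
```

```text
t 5.22 pos [0.5576 0.0022 0.0799] yawY 22.4 down [ 0. -0. -1.] open 0.0098 F [-0.2 -0.4  0.5] q [-0.09  0.13  1.75  0.    1.26 -0.48]
```

Request:
drive_tool:
  plan:
    - {"claw": 1,"linear": [0,0,0],"angular": [0,0,0]}
    - {"claw": 1,"linear": [0,0,0],"angular": [0,0,0]}
    - {"claw": 1,"linear": [0,0,-0.7],"angular": [0,0,0]}
    - {"claw": 1,"linear": [0,0,-0.8],"angular": [0,0,0]}
    - {"claw": 1,"linear": [0,0,-1],"angular": [0,0,0]}
    - {"claw": 1,"linear": [0,0,-1],"angular": [0,0,0]}
    - {"claw": 1,"linear": [0,0,-1],"angular": [0,0,0]}
    - {"claw": 1,"linear": [0,0,-1.5],"angular": [0,0,0]}
    - {"claw": 1,"linear": [0,0,-2],"angular": [0,0,0]}
    - {"claw": 1,"linear": [0,0,-2],"angular": [0,0,0]}

```text
t: 6.48
tool_pos: [0.5576, 0.0022, 0.1814]
orientation: [1.748, 2.61, 0.001]
force: [-0.4, 0.1, -1.4]
opening: 0.0076
```

```bash
python3 - <<'E'
from nav import *
show()
plan([((.48,.335,.17),15)])
c=read_camera('wrist'); save(c['pixels'],'w3')
E
```

```text
t 6.47 pos [0.5576 0.0022 0.1814] yawY 22.4 down [ 0.001 -0.    -1.   ] open 0.0076 F [-0.4  0.1 -1.4] q [-0.09  0.04  1.66  0.    1.45 -0.48]
-> [0.48  0.335 0.17 ] 15 rows 7
    [4.82, 0.78, 0.16] [0.01, 0.0, 1.05]
    [4.83, 0.7, 0.16] [0.01, 0.0, 1.05]
    [4.84, 0.61, 0.16] [0.01, 0.0, 1.05]
    [4.85, 0.52, 0.16] [0.01, 0.0, 1.05]
    [4.86, 0.43, 0.16] [0.01, 0.0, 1.05]
    [4.87, 0.34, 0.16] [0.01, 0.0, 1.05]
    [4.88, 0.25, 0.16] [0.01, 0.0, 1.05]
```

View pics/w3.png

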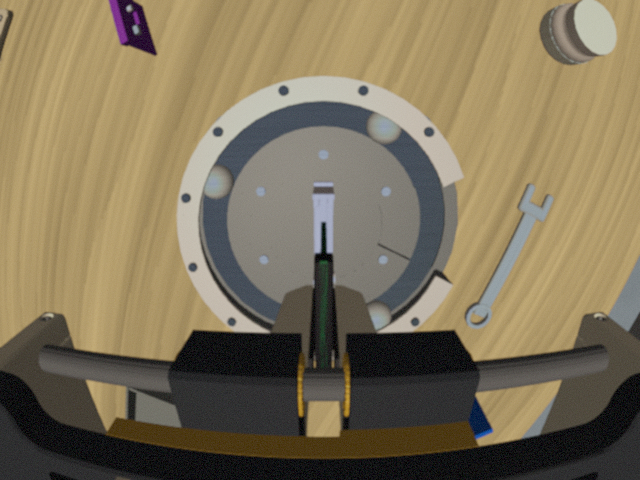

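Request:
drive_tool:
  plan:
    - {"claw": 1,"linear": [2,0.3,0],"angular": [0,0,0.5]}
    - {"claw": 1,"linear": [4,0.6,0],"angular": [0,0,1]}
    - {"claw": 1,"linear": [4.8,0.7,0],"angular": [0,0,1]}
    - {"claw": 1,"linear": [4.8,0.6,0.2],"angular": [0,0,1]}
    - {"claw": 1,"linear": [4.8,0.5,0.2],"angular": [0,0,1]}
    - {"claw": 1,"linear": [4.8,0.4,0.2],"angular": [0,0,1]}
    - {"claw": 1,"linear": [4.4,0.3,0.2],"angular": [0,0,1]}
    - {"claw": 1,"linear": [3,0.2,0.2],"angular": [0,0,0.9]}
    - {"claw": 1,"linear": [1.4,0.1,0.1],"angular": [0,0,0]}
    - {"claw": 1,"linear": [0,0,0],"angular": [0,0,0]}

```text
t: 7.78
tool_pos: [0.4813, 0.3361, 0.1687]
orientation: [1.911, 2.493, -0.0]
force: [-0.1, -0.3, -1.3]
opening: 0.0077
```

```bash
python3 - <<'E'
from nav import *
show()
plan([((.481,.336,.12),15.)])
c=read_camera('wrist'); save(c['pixels'],'w4')
save(cv2.resize(c['pixels'][150:400,200:460],None,fx=3,fy=2.4,interpolation=cv2.INTER_CUBIC),'w4c')
E
```

```text
t 7.78 pos [0.4813 0.3361 0.1687] yawY 15.1 down [-0. -0. -1.] open 0.0077 F [-0.1 -0.3 -1.3] q [ 0.52  0.12  1.59 -0.    1.43  0.26]
-> [0.481 0.336 0.12 ] 15.0 rows 1
    [0.0, -0.04, 4.87] [-0.0, 0.01, 0.07]
```

View pics/w4c.png

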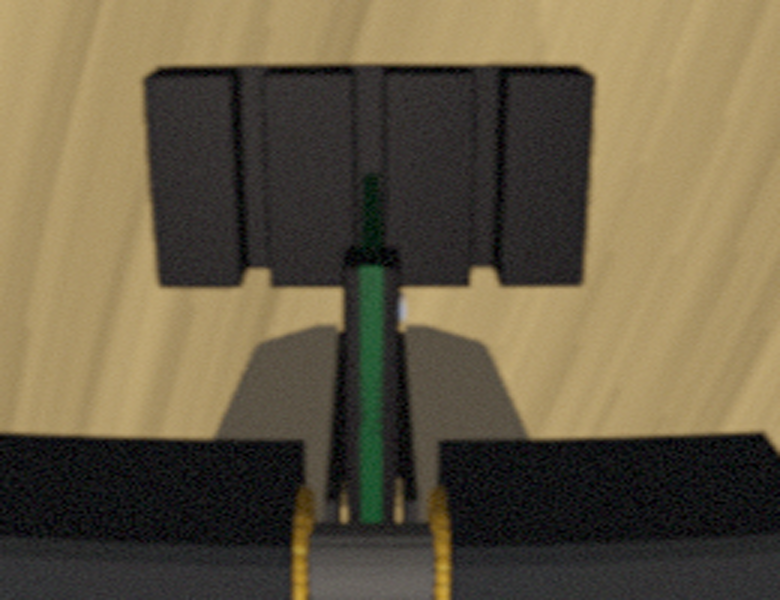

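Request:
drive_tool:
  plan:
    - {"claw": 1,"linear": [0,0,3],"angular": [0,0,0]}
    - {"claw": 1,"linear": [0,0,3],"angular": [0,0,0]}
    - {"claw": 1,"linear": [0,0,2],"angular": [0,0,0]}
    - {"claw": 1,"linear": [0,0,1.3],"angular": [0,0,0]}
    - {"claw": 1,"linear": [0,0,0],"angular": [0,0,0]}
    - {"claw": 1,"linear": [0,0,0],"angular": [0,0,0]}

```text
t: 8.57
tool_pos: [0.4822, 0.3362, 0.0768]
orientation: [1.912, 2.492, 0.002]
force: [0.0, 0.5, -1.5]
opening: 0.0078
```

```bash
python3 - <<'E'
from nav import *
show()
c=read_camera('wrist')
save(cv2.resize(c['pixels'][120:370,200:460],None,fx=3,fy=2.4,interpolation=cv2.INTER_CUBIC),'w5c')
d=np.array([np.cos(np.radians(15)),np.sin(np.radians(15))]);e=np.array([-d[1],d[0]])
ct=np.array([.481,.3365])
for z in (.028,.006):
  for k in (-.04,.04):
    for j in (-.004,.004):
      u,v=proj(c,(*(ct+e*k+d*j),z),True); print(z,k,j,(u-200)*3,(v-120)*2.4)
p=cur()[0]
for k in (-.03,.03): u,v=proj(c,(*(p[:2]+e*k),p[2]-.041),True); print('board',(u-200)*3,(v-120)*2.4)
t=read_camera('scene'); u,v=proj(t,(.481,.336,.05)).astype(int)
save(cv2.resize(t['pixels'][v-60:v+60,u-70:u+70],None,fx=5,fy=5,interpolation=cv2.INTER_CUBIC),'s5c')
E
```

```text
t 8.57 pos [0.4822 0.3362 0.0768] yawY 15.0 down [ 0.001  0.001 -1.   ] open 0.0078 F [ 0.   0.5 -1.5] q [ 0.52  0.21  1.67 -0.    1.26  0.26]
0.028 -0.04 -0.004 343.80723554457563 482.0918794230296
0.028 -0.04 0.004 380.2580691797992 482.0656254390964
0.028 0.04 -0.004 340.32458491972426 192.61449629272497
0.028 0.04 0.004 381.15813098070805 192.5534561947447
0.006 -0.04 -0.004 345.55342193647755 446.03591010748346
0.006 -0.04 0.004 379.25635859048015 446.00736288501076
0.006 0.04 -0.004 342.7259044044566 177.53251877861985
0.006 0.04 0.004 379.90919520867834 177.47667524570815
board 367.5270443045849 465.5532623209144
board 367.0345781760339 242.0153417045955
```

View pics/w5c.png

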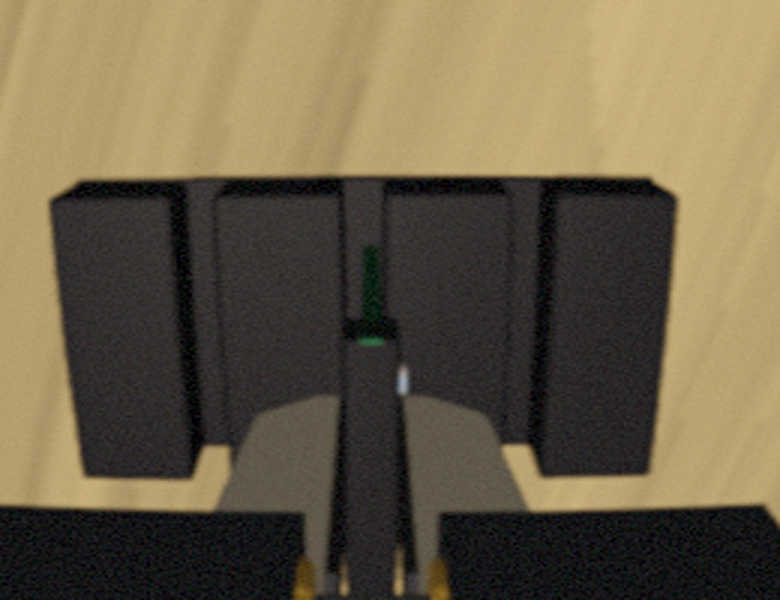

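View pics/s5c.png

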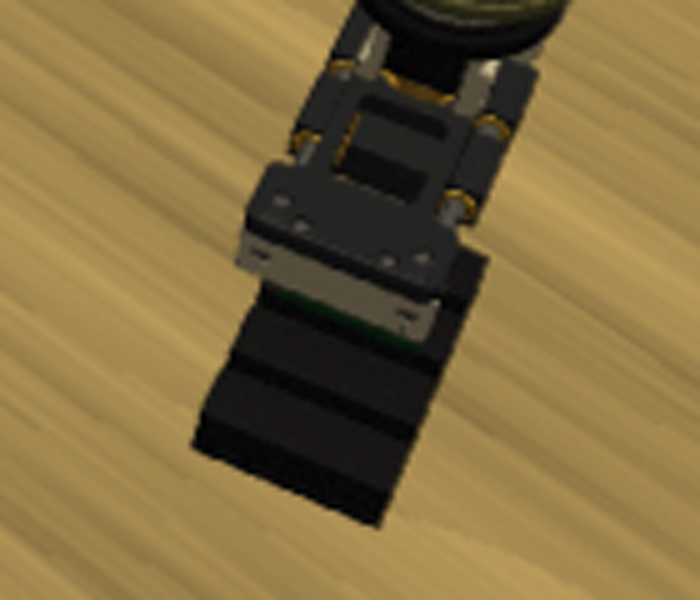

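Request:
drive_tool:
  plan:
    - {"claw": 1,"linear": [0,-0.12,0],"angular": [0,0,0]}
    - {"claw": 1,"linear": [0,0,0.5],"angular": [0,0,0]}
    - {"claw": 1,"linear": [0,0,0.5],"angular": [0,0,0]}
    - {"claw": 1,"linear": [0,0,0.5],"angular": [0,0,0]}
    - {"claw": 1,"linear": [0,0,0],"angular": [0,0,0]}

```text
t: 9.3
tool_pos: [0.4797, 0.3352, 0.0597]
orientation: [-1.912, -2.492, 0.002]
force: [0.4, -0.6, -0.7]
opening: 0.0078
```

```bash
python3 - <<'E'
from nav import *
show()
c=read_camera('wrist')
save(cv2.resize(c['pixels'][120:370,200:460],None,fx=3,fy=2.4,interpolation=cv2.INTER_CUBIC),'w6c')
E
```

```text
t 9.30 pos [0.4797 0.3352 0.0597] yawY 15.0 down [-0.001 -0.001 -1.   ] open 0.0078 F [ 0.4 -0.6 -0.7] q [ 0.52  0.22  1.68 -0.    1.24  0.26]
```

View pics/w6c.png

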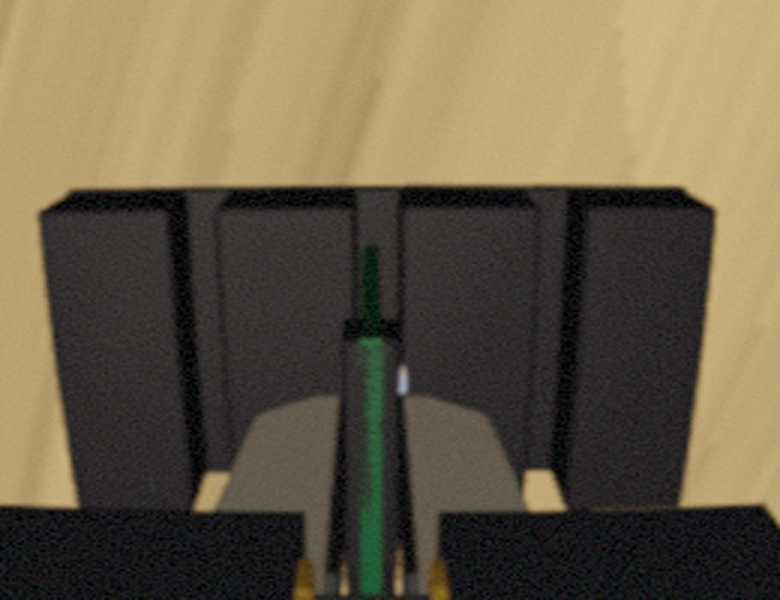

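Request:
drive_tool:
  plan:
    - {"claw": 1,"linear": [0,0.1,0.3],"angular": [0,0,0]}
    - {"claw": 1,"linear": [0,0,0.4],"angular": [0,0,0]}
    - {"claw": 1,"linear": [0,0,0.3],"angular": [0,0,0]}
    - {"claw": 1,"linear": [0,0,0.2],"angular": [0,0,0]}
    - {"claw": 1,"linear": [0,0,0],"angular": [0,0,0]}

```text
t: 9.98
tool_pos: [0.481, 0.3357, 0.0483]
orientation: [-1.913, -2.492, 0.001]
force: [0.3, 0.4, -0.6]
opening: 0.0074
```

```bash
python3 - <<'E'
from nav import *
show()
c=read_camera('wrist')
save(cv2.resize(c['pixels'][120:370,200:460],None,fx=3,fy=2.4,interpolation=cv2.INTER_CUBIC),'w7c')
E
```

```text
t 9.97 pos [0.481  0.3357 0.0483] yawY 15.0 down [-0. -0. -1.] open 0.0074 F [ 0.3  0.4 -0.6] q [0.52 0.24 1.69 0.   1.21 0.26]
```

View pics/w7c.png

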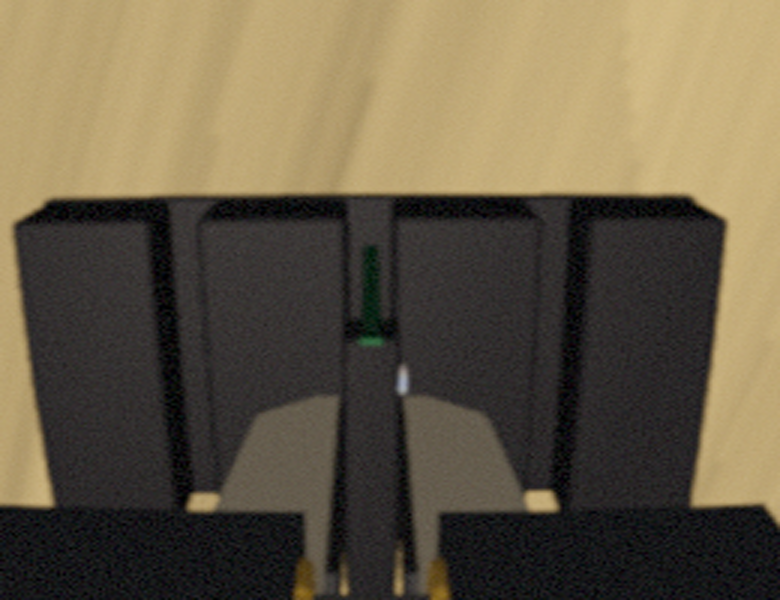

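Request:
drive_tool:
  plan:
    - {"claw": 1,"linear": [0,0,0.15],"angular": [0,0,0]}
    - {"claw": 1,"linear": [0,0,0],"angular": [0,0,0]}
    - {"claw": 0.85,"linear": [0,0,0],"angular": [0,0,0]}
    - {"claw": 0.8,"linear": [0,0,0],"angular": [0,0,0]}
    - {"claw": 0.7,"linear": [0,0,0],"angular": [0,0,0]}
    - {"claw": 0.5,"linear": [0,0,0],"angular": [0,0,0]}
    - {"claw": 0.5,"linear": [0,0,0],"angular": [0,0,0]}
    - {"claw": 0.5,"linear": [0,0,-1],"angular": [0,0,0]}
    - {"claw": 0.5,"linear": [0,0,-2],"angular": [0,0,0]}
    - {"claw": 0.5,"linear": [0,0,-4],"angular": [0,0,0]}
    - {"claw": 0.5,"linear": [0,0,-4],"angular": [0,0,0]}

```text
t: 11.4
tool_pos: [0.4814, 0.3359, 0.1599]
orientation: [1.913, 2.492, 0.002]
force: [0.4, 0.3, 0.7]
opening: 0.0464
```

```bash
python3 - <<'E'
from nav import *
show()
c=read_camera('wrist'); save(c['pixels'],'w8')
E
```

```text
t 11.40 pos [0.4814 0.3359 0.1599] yawY 15.0 down [ 0.001  0.001 -1.   ] open 0.0464 F [0.4 0.3 0.7] q [ 0.52  0.13  1.6  -0.    1.41  0.26]
```

View pics/w8.png

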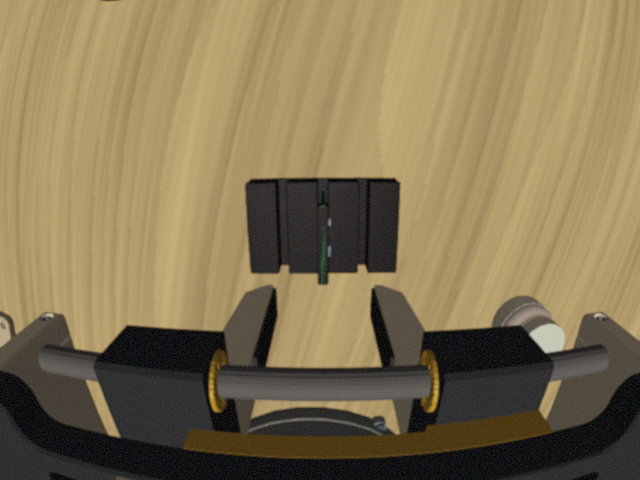

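```bash
python3 - <<'E'
from nav import *
s=read_camera('scene'); t=read_camera('top')
o=[]
for c in (s,t):
    u,v=proj(c,(.481,.336,.15)).astype(int); u=max(u,70); v=max(60,v)
    o.append(cv2.resize(c['pixels'][v-60:v+60,u-70:u+70],(400,343),interpolation=cv2.INTER_CUBIC))
save(np.hstack(o),'g1')
for px in ((331.3,213.4),(255.5,263.4),(317.6,313.2)):
    p=atz(t,*px,.037)[:2]-ROT; print(np.hypot(*p),np.degrees(np.arctan2(p[1],p[0])-YAW))
r=masks_of(t,'ball0_center'); print([(x['p'],np.argwhere(x['mask']).mean(0)[::-1]) for x in r])
E
```

```text
0.0996926608988937 -60.77052206775088
0.0971093538696988 60.03765647063674
0.1005553410553808 156.12687212685253
[(0.7, array([308.85045735, 262.09629157])), (0.51, array([255.67857143, 262.76190476]))]
```

View pics/g1.png

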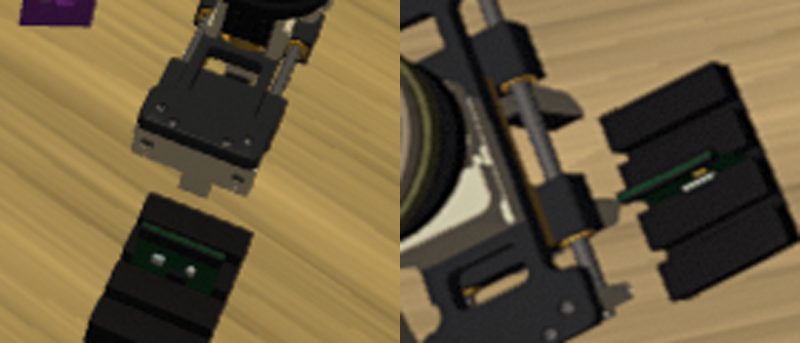

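```bash
python3 - <<'E'
from nav import *
s=read_camera('scene'); p,r,_=cur()
u,v=proj(s,p).astype(int)
x0,y0=u-40,v-50
im=cv2.resize(s['pixels'][y0:y0+70,x0:x0+80],None,fx=8,fy=8,interpolation=cv2.INTER_CUBIC)
for j in (.0225,.040):
  for i in (-.0075,.0075,-.0375,.0375):
    for h in (0,.01,.02,.03,.04,.05,.06,.084):
        q=p+r@np.array([i,j if True else -j,-h]); a=(proj(s,q)-[x0,y0])*8
        cv2.circle(im,tuple(np.int32(a)),2,(255,0,0) if j<.03 else (0,255,255),-1)
        if i in(.0075,.0375) : cv2.putText(im,str(int(h*1000)),tuple(np.int32(a)),0,.35,(255,255,0))
save(im,'g2')
E
```

```text
(no output)
```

View pics/g2.png

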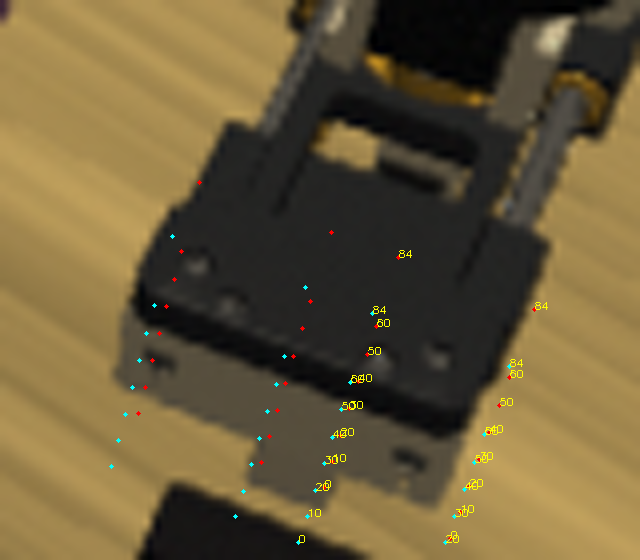

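```bash
cat >> nav.py <<'E'
def pol(az,r,z): return (*(ROT+r*np.array([np.cos(np.radians(az)),np.sin(np.radians(az))])),z)
def balls(name='wrist'):
    c=read_camera(name); f=name=='wrist'
    for x in masks_of(c,'ball0_center'):
        if x['p']<.3: continue
        v,u=np.argwhere(x['mask']).mean(0); q=atz(c,u,v,.042,f)[:2]-ROT
        print('ball p%.2f px %.0f,%.0f r %.4f az %.1f area %d'%(x['p'],u,v,np.hypot(*q),np.degrees(np.arctan2(q[1],q[0])),x['mask'].sum()))
    return c
E
python3 - <<'E'
from nav import *
plan([((.481,.336,.17),15),(pol(82.3,.0895,.13),82.3-90)],vmax=5)
E
```

```text
-> [0.481 0.336 0.17 ] 15 rows 1
    [0.02, -0.03, -1.2] [0.07, -0.02, -0.02]
-> [0.56969176 0.091193   0.13      ] -7.700000000000003 rows 6
    [-4.32, 0.37, 0.67] [0.0, -0.0, 3.78]
    [-4.29, 0.66, 0.67] [0.0, -0.0, 3.78]
    [-4.24, 0.94, 0.67] [0.0, -0.0, 3.78]
    [-4.17, 1.22, 0.67] [0.0, -0.0, 3.78]
    [-4.08, 1.49, 0.67] [0.0, -0.0, 3.78]
    [-3.97, 1.75, 0.67] [0.0, -0.0, 3.78]
```

Request:
drive_tool:
  plan:
    - {"claw": 0.5,"linear": [0,0,-1.2],"angular": [0,0,0]}
    - {"claw": 0.5,"linear": [-4.3,0.4,0.3],"angular": [0,0,3.8]}
    - {"claw": 0.58,"linear": [-4.3,0.7,0.6],"angular": [0,0,3.8]}
    - {"claw": 0.58,"linear": [-4.2,0.9,0.7],"angular": [0,0,3.8]}
    - {"claw": 0.58,"linear": [-4.2,1.2,0.7],"angular": [0,0,3.8]}
    - {"claw": 0.58,"linear": [-4.1,1.5,0.8],"angular": [0,0,3.8]}
    - {"claw": 0.58,"linear": [-4.0,1.7,0.9],"angular": [0,0,3.7]}
    - {"claw": 0.58,"linear": [0,0,0],"angular": [0,0,0]}

```text
t: 12.65
tool_pos: [0.569, 0.0878, 0.1279]
orientation: [-2.369, -2.061, 0.004]
force: [-0.4, 0.4, 0.1]
opening: 0.0389
```

```bash
python3 - <<'E'
from nav import *
show()
c=balls(); save(c['pixels'],'w9')
plan([(pol(82.3,.0895,.09),82.3-90)],vmax=5)
for a in (22.3,82.3,178.4,-38.5): print(a,proj(c,pol(a,.1,.037),True))
balls('top')
E
```

```text
t 12.65 pos [0.569  0.0878 0.1279] yawY -8.0 down [-0.003 -0.001 -1.   ] open 0.0389 F [-0.4  0.4  0.1] q [ 0.06  0.13  1.66 -0.    1.36  0.2 ]
ball p0.68 px 324,236 r 0.0941 az 81.8 area 672
-> [0.56969176 0.091193   0.09      ] -7.700000000000003 rows 1
    [0.07, 0.08, 3.88] [-0.09, -0.01, -0.05]
22.3 [433.78687479 288.39059247]
82.3 [322.45884257 226.35948054]
178.4 [207.2261147  352.79725871]
-38.5 [418.72550918 389.37882733]
```

View pics/w9.png

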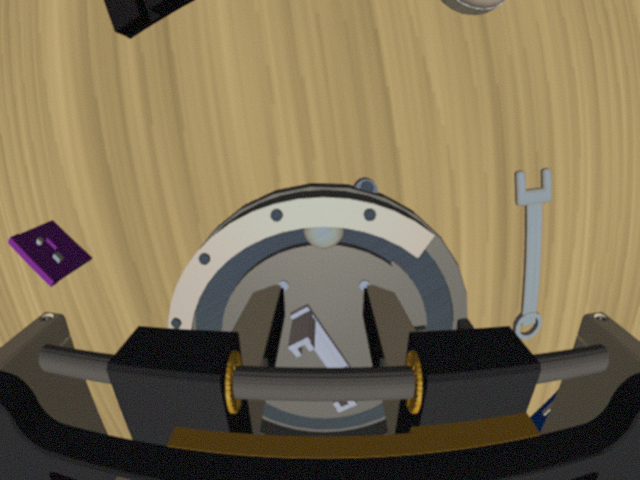

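Request:
drive_tool:
  plan:
    - {"claw": 0.58,"linear": [0.3,0,2.0],"angular": [0,0,0]}
    - {"claw": 0.58,"linear": [0,0,2.5],"angular": [0,0,0]}
    - {"claw": 0.58,"linear": [0,0,2.0],"angular": [0,0,0]}
    - {"claw": 0.58,"linear": [0,0,0],"angular": [0,0,0]}
    - {"claw": 0.58,"linear": [0,0,0],"angular": [0,0,0]}

```text
t: 13.48
tool_pos: [0.57, 0.0939, 0.0645]
orientation: [2.365, 2.067, 0.001]
force: [-0.1, 1.0, 0.0]
opening: 0.0393
```

```bash
python3 - <<'E'
from nav import *
show()
c=balls(); save(c['pixels'],'w10')
p=cur()[0][:2]-ROT; print(np.hypot(*p),np.degrees(np.arctan2(p[1],p[0])))
plan([(pol(82.3,.0895,.037),82.3-90)],vmax=5)
E
```

```text
t 13.47 pos [0.57   0.0939 0.0645] yawY -7.7 down [ 0.  0. -1.] open 0.0393 F [-0.1  1.   0. ] q [0.07 0.2  1.71 0.   1.24 0.21]
0.09217979012343551 81.90308912828328
-> [0.56969176 0.091193   0.037     ] -7.700000000000003 rows 1
    [-0.27, -0.07, 2.84] [0.11, -0.02, -0.01]
```

View pics/w10.png

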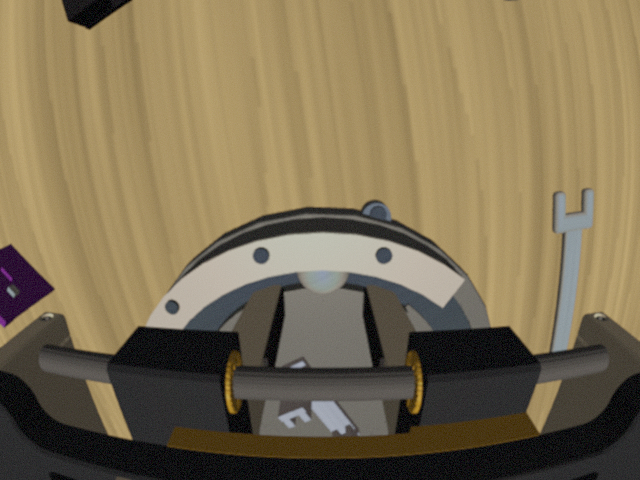

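Request:
drive_tool:
  plan:
    - {"claw": 0.58,"linear": [-0.3,0,0.8],"angular": [0,0,0]}
    - {"claw": 0.58,"linear": [0,0,1.0],"angular": [0,0,0]}
    - {"claw": 0.58,"linear": [0,0,0.8],"angular": [0,0,0]}
    - {"claw": 0.58,"linear": [0,0,0],"angular": [0,0,0]}
    - {"claw": 0.62,"linear": [0,0,0],"angular": [0,0,0]}

```text
t: 14.2
tool_pos: [0.5693, 0.0907, 0.0381]
orientation: [-2.366, -2.067, 0.0]
force: [-0.6, 0.1, -0.0]
opening: 0.0361
```

```bash
cat >> nav.py <<'E'
def polar():
    p=cur()[0][:2]-ROT; print('tool r %.4f az %.1f'%(np.hypot(*p),np.degrees(np.arctan2(p[1],p[0]))))
def arc(az1,r,z,n):
    p,rr,_=cur(); q=p[:2]-ROT; a0=np.degrees(np.arctan2(q[1],q[0]))
    # follow shortest way given signed target az1
    plan([(pol(a0+(az1-a0)*k/n,r,z),a0+(az1-a0)*k/n-90,1) for k in range(1,n+1)])
E
python3 - <<'E'
from nav import *
show(); polar()
c=read_camera('wrist'); save(c['pixels'],'w11')
arc(22.3,.0895,.037,12)
E
```

```text
t 14.20 pos [0.5693 0.0907 0.0381] yawY -7.7 down [-0.  0. -1.] open 0.0361 F [-0.6  0.1 -0. ] q [0.07 0.23 1.72 0.   1.19 0.2 ]
tool r 0.0890 az 82.5
-> [0.57732579 0.08982169 0.037     ] -12.666901567318106 rows 1
    [0.02, 0.78, 0.14] [0.02, -0.0, 4.95]
-> [0.58486618 0.08777748 0.037     ] -17.669910515743737 rows 1
    [-0.03, 0.78, 0.0] [0.0, -0.0, 5.0]
-> [0.59219956 0.08508347 0.037     ] -22.672919464169354 rows 1
    [-0.03, 0.78, -0.0] [0.0, -0.0, 5.0]
-> [0.59927007 0.0817602  0.037     ] -27.675928412594985 rows 1
    [-0.03, 0.78, -0.0] [0.0, 0.0, 5.0]
-> [0.60602382 0.07783298 0.037     ] -32.678937361020616 rows 1
    [-0.03, 0.78, -0.0] [0.0, 0.0, 5.0]
-> [0.61240935 0.07333175 0.037     ] -37.681946309446246 rows 1
    [-0.03, 0.78, -0.0] [0.0, 0.0, 5.0]
-> [0.61837802 0.06829079 0.037     ] -42.68495525787187 rows 1
    [-0.03, 0.78, -0.0] [0.0, -0.0, 5.0]
-> [0.62388433 0.06274852 0.037     ] -47.687964206297494 rows 1
    [-0.03, 0.78, -0.0] [0.0, -0.0, 5.0]
-> [0.62888633 0.05674718 0.037     ] -52.69097315472312 rows 1
    [-0.03, 0.78, -0.0] [0.0, 0.0, 5.0]
-> [0.63334591 0.05033248 0.037     ] -57.69398210314875 rows 1
    [-0.03, 0.78, -0.0] [0.0, 0.0, 5.0]
-> [0.63722909 0.04355331 0.037     ] -62.69699105157437 rows 1
    [-0.03, 0.78, -0.0] [-0.0, 0.0, 5.0]
-> [0.64050627 0.03646133 0.037     ] -67.70000000000002 rows 1
    [-0.03, 0.78, -0.0] [0.0, 0.0, 5.0]
```

View pics/w11.png

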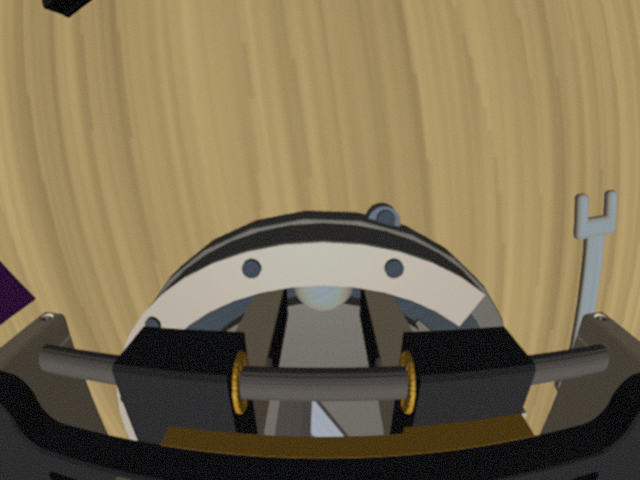

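Request:
drive_tool:
  plan:
    - {"claw": 0.62,"linear": [0,0.4,0],"angular": [0,0,2.5]}
    - {"claw": 0.62,"linear": [0,0.78,0],"angular": [0,0,5]}
    - {"claw": 0.62,"linear": [-0.03,0.78,0],"angular": [0,0,5]}
    - {"claw": 0.62,"linear": [-0.03,0.78,0],"angular": [0,0,5]}
    - {"claw": 0.62,"linear": [-0.03,0.78,0],"angular": [0,0,5]}
    - {"claw": 0.62,"linear": [-0.03,0.78,0],"angular": [0,0,5]}
    - {"claw": 0.62,"linear": [-0.03,0.78,0],"angular": [0,0,5]}
    - {"claw": 0.62,"linear": [-0.03,0.4,0],"angular": [0,0,2.5]}
    - {"claw": 0.62,"linear": [0,0,0],"angular": [0,0,0]}

```text
t: 15.38
tool_pos: [0.6187, 0.0679, 0.0386]
orientation: [2.878, 1.26, 0.001]
force: [0.2, 0.2, 0.5]
opening: 0.035
```

```bash
python3 - <<'E'
from nav import *
show(); polar()
c=balls(); save(c['pixels'],'w12')
arc(22.3,.0895,.037,5)
E
```

```text
t 15.38 pos [0.6187 0.0679 0.0386] yawY -42.7 down [ 0.001  0.    -1.   ] open 0.0350 F [0.2 0.2 0.5] q [ 0.03  0.34  1.59 -0.    1.21  0.77]
tool r 0.0895 az 47.0
ball p0.82 px 333,286 r 0.0996 az 43.6 area 1658
-> [0.62388738 0.06274517 0.037     ] -47.69086442506071 rows 1
    [-0.02, 0.78, 0.13] [0.01, -0.01, 5.04]
-> [0.62888839 0.05674448 0.037     ] -52.69314831879553 rows 1
    [-0.03, 0.78, -0.0] [-0.0, -0.0, 5.0]
-> [0.63334712 0.05033057 0.037     ] -57.69543221253035 rows 1
    [-0.03, 0.78, -0.0] [0.0, 0.0, 5.0]
-> [0.63722961 0.04355231 0.037     ] -62.697716106265176 rows 1
    [-0.03, 0.78, -0.0] [-0.0, 0.0, 5.0]
-> [0.64050627 0.03646133 0.037     ] -67.7 rows 1
    [-0.03, 0.78, -0.0] [0.0, 0.0, 5.0]
```

View pics/w12.png

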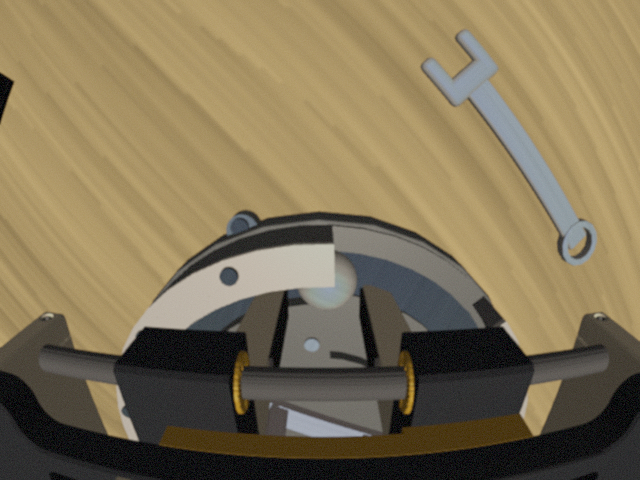

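Request:
drive_tool:
  plan:
    - {"claw": 0.62,"linear": [0,0.78,0],"angular": [0,0,5]}
    - {"claw": 0.62,"linear": [-0.03,0.78,0],"angular": [0,0,5]}
    - {"claw": 0.62,"linear": [-0.03,0.78,0],"angular": [0,0,5]}
    - {"claw": 0.62,"linear": [-0.03,0.78,0],"angular": [0,0,5]}
    - {"claw": 0.62,"linear": [-0.03,0.5,0],"angular": [0,0,3.5]}
    - {"claw": 0.62,"linear": [0,0.2,0],"angular": [0,0,1.2]}
    - {"claw": 0.62,"linear": [0,0,0],"angular": [0,0,0]}

```text
t: 16.35
tool_pos: [0.6401, 0.0374, 0.0382]
orientation: [-3.08, -0.617, -0.0]
force: [-0.1, 0.0, -0.4]
opening: 0.0352
```

```bash
python3 - <<'E'
from nav import *
show(); polar()
c=balls(); save(c['pixels'],'w13')
plan([(pol(22.3,.100,.037),22.3-90),(pol(22.3,.100,.025),22.3-90)])
E
```

```text
t 16.35 pos [0.6401 0.0374 0.0382] yawY -67.3 down [ 0.  0. -1.] open 0.0352 F [-0.1  0.  -0.4] q [-0.02  0.39  1.53  0.    1.23  1.15]
tool r 0.0895 az 22.9
ball p0.62 px 318,278 r 0.1045 az 23.7 area 2954
-> [0.65022097 0.04044562 0.037     ] -67.7 rows 1
    [1.05, 0.12, 0.11] [-0.01, 0.0, 0.36]
-> [0.65022097 0.04044562 0.025     ] -67.7 rows 1
    [0.0, 0.0, 1.2] [0.0, 0.0, 0.0]
```

View pics/w13.png

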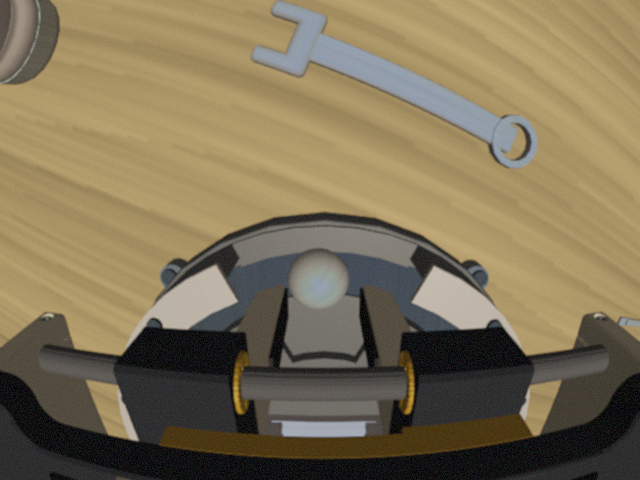

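Request:
drive_tool:
  plan:
    - {"claw": 0.62,"linear": [0.6,0.1,0],"angular": [0,0,0.4]}
    - {"claw": 0.62,"linear": [0.5,0,0],"angular": [0,0,0]}
    - {"claw": 0.62,"linear": [0,0,0.6],"angular": [0,0,0]}
    - {"claw": 0.62,"linear": [0,0,0.5],"angular": [0,0,0]}
    - {"claw": 0.62,"linear": [0,0,0],"angular": [0,0,0]}
    - {"claw": 0.8,"linear": [0,0,0],"angular": [0,0,0]}
    - {"claw": 1,"linear": [0,0,0],"angular": [0,0,0]}
    - {"claw": 1,"linear": [0,0,0],"angular": [0,0,0]}
    - {"claw": 1,"linear": [0,0,0],"angular": [0,0,0]}
  newtons: 25

```text
t: 17.58
tool_pos: [0.6507, 0.0405, 0.0272]
orientation: [3.083, 0.604, 0.0]
force: [0.8, 0.3, -1.4]
opening: 0.0283
```

```bash
python3 - <<'E'
from nav import *
show(); polar()
c=balls(); save(c['pixels'],'w14')
E
```

```text
t 17.57 pos [0.6507 0.0405 0.0272] yawY -67.8 down [ 0. -0. -1.] open 0.0283 F [ 0.8  0.3 -1.4] q [-0.02  0.43  1.5  -0.    1.22  1.17]
tool r 0.1005 az 22.2
ball p0.77 px 323,307 r 0.1056 az 21.7 area 3131
ball p0.55 px 19,51 r 0.2862 az 55.2 area 3669
```

View pics/w14.png

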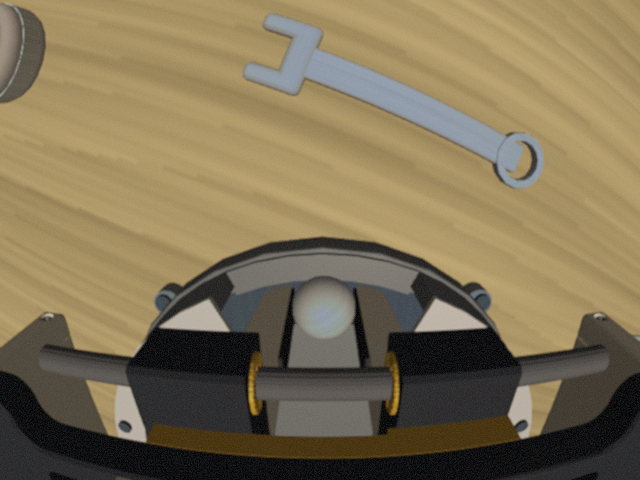

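Request:
drive_tool:
  plan:
    - {"claw": 1,"linear": [0,0,0],"angular": [0,0,0]}
    - {"claw": 1,"linear": [0,0,0],"angular": [0,0,0]}

```text
t: 17.92
tool_pos: [0.6508, 0.0405, 0.0271]
orientation: [3.083, 0.604, -0.0]
force: [0.4, -0.2, -2.1]
opening: 0.0285
```

```bash
python3 - <<'E'
from nav import *
show(); polar()
p,r,_=cur()
c=read_camera('wrist')
print('pad edges outer tip', [proj(c,p+r@np.array([.0075,j,0]),True) for j in(-.015,.015)])
for rr in (.1,.103,.106): print(rr,proj(c,pol(22.3,rr,.037),True))
for x in masks_of(c,'ball0_center')[:1]:
    m=np.argwhere(x['mask']); print(m.min(0),m.max(0))
t=read_camera('scene'); u,v=proj(t,p).astype(int); save(cv2.resize(t['pixels'][v-50:v+50,u-60:u+60],None,fx=6,fy=6,interpolation=cv2.INTER_CUBIC),'s14')
E
```

```text
t 17.93 pos [0.6508 0.0405 0.0271] yawY -67.8 down [-0. -0. -1.] open 0.0285 F [ 0.4 -0.2 -2.1] q [-0.02  0.43  1.5  -0.    1.22  1.17]
tool r 0.1005 az 22.2
pad edges outer tip [array([290.62287695, 288.79309813]), array([351.79431639, 288.77732158])]
0.1 [320.91073598 312.78871997]
0.103 [320.87785864 307.17997264]
0.106 [320.84491243 301.48333515]
[276 293] [338 354]
```

View pics/s14.png

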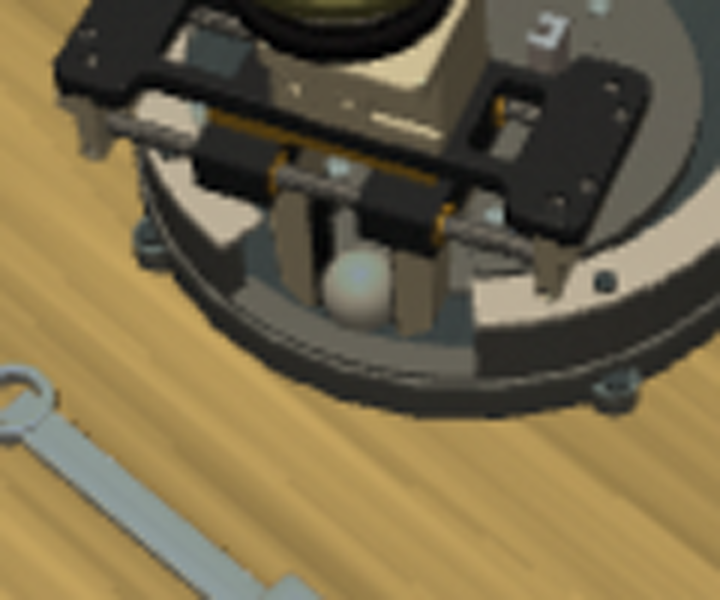

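Request:
drive_tool:
  plan:
    - {"claw": 1,"linear": [0,0,-0.5],"angular": [0,0,0]}
    - {"claw": 1,"linear": [0,0,-0.8],"angular": [0,0,0]}
    - {"claw": 1,"linear": [0,0,-1.2],"angular": [0,0,0]}
    - {"claw": 1,"linear": [0,0,-1.5],"angular": [0,0,0]}
    - {"claw": 1,"linear": [0,0,0],"angular": [0,0,0]}

```text
t: 18.7
tool_pos: [0.6525, 0.0405, 0.0699]
orientation: [3.082, 0.604, 0.007]
force: [0.0, 0.3, -1.1]
opening: 0.029
```

```bash
python3 - <<'E'
from nav import *
show()
c=read_camera('wrist');save(c['pixels'],'w15')
E
```

```text
t 18.70 pos [0.6525 0.0405 0.0699] yawY -67.8 down [ 0.004 -0.    -1.   ] open 0.0290 F [ 0.   0.3 -1.1] q [-0.02  0.38  1.48 -0.    1.28  1.17]
```

View pics/w15.png

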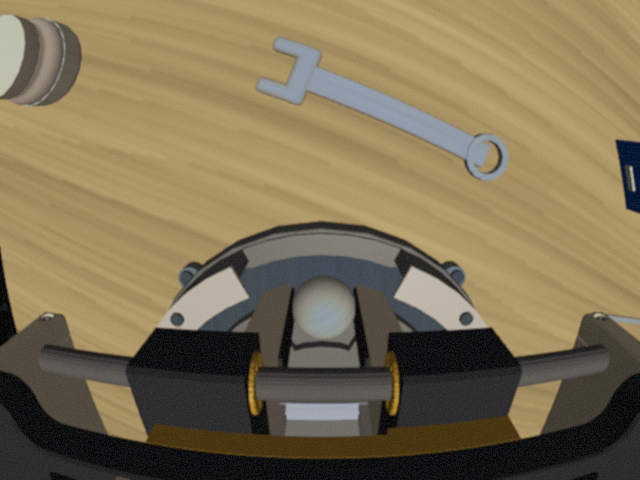

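```bash
python3 - <<'E'
from nav import *
plan([((.6525,.0405,.13),-67.8),((.46,-.34,.1),-67.8),((.46,-.34,.013),-67.8)])
E
```

```text
-> [0.6525 0.0405 0.13  ] -67.8 rows 2
    [0.04, 0.02, -3.07] [0.03, -0.07, -0.01]
    [0.04, 0.02, -3.07] [0.03, -0.07, -0.01]
-> [ 0.46 -0.34  0.1 ] -67.8 rows 9
    [-3.58, 3.11, 0.33] [-0.0, 0.0, 0.0]
    [-3.58, 3.11, 0.33] [-0.0, 0.0, 0.0]
    [-3.58, 3.11, 0.33] [-0.0, 0.0, 0.0]
    [-3.58, 3.11, 0.33] [-0.0, 0.0, 0.0]
    [-3.58, 3.11, 0.33] [-0.0, 0.0, 0.0]
    [-3.58, 3.11, 0.33] [-0.0, 0.0, 0.0]
    [-3.58, 3.11, 0.33] [-0.0, 0.0, 0.0]
    [-3.58, 3.11, 0.33] [-0.0, 0.0, 0.0]
    [-3.58, 3.11, 0.33] [-0.0, 0.0, 0.0]
-> [ 0.46  -0.34   0.013] -67.8 rows 2
    [0.0, 0.0, 4.35] [-0.0, -0.0, 0.0]
    [0.0, 0.0, 4.35] [-0.0, -0.0, 0.0]
```

Request:
drive_tool:
  plan:
    - {"claw": 1,"linear": [0,0,-2.5],"angular": [0,0,0]}
    - {"claw": 1,"linear": [0,0,-3.5],"angular": [0,0,0]}
    - {"claw": 1,"linear": [-1.5,1.3,0],"angular": [0,0,0]}
    - {"claw": 1,"linear": [-3,2.6,0],"angular": [0,0,0]}
    - {"claw": 1,"linear": [-3.8,3.3,0],"angular": [0,0,0]}
    - {"claw": 1,"linear": [-3.8,3.3,0],"angular": [0,0,0]}
    - {"claw": 1,"linear": [-3.8,3.3,0],"angular": [0,0,0]}
    - {"claw": 1,"linear": [-3.8,3.3,0],"angular": [0,0,0]}
    - {"claw": 1,"linear": [-3.8,3.3,0.4],"angular": [0,0,0]}
    - {"claw": 1,"linear": [-3.8,3.3,0.8],"angular": [0,0,0]}
    - {"claw": 1,"linear": [-3.2,2.8,0.8],"angular": [0,0,0]}
    - {"claw": 1,"linear": [-1.7,1.5,0.5],"angular": [0,0,0]}

```text
t: 20.25
tool_pos: [0.4553, -0.3418, 0.0998]
orientation: [-3.082, -0.6, 0.003]
force: [0.4, 0.7, -2.7]
opening: 0.0287
```

```bash
python3 - <<'E'
from nav import *
show()
c=read_camera('wrist');save(c['pixels'],'w16')
plan([((.46,-.34,.014),-67.8)])
E
```

```text
t 20.25 pos [ 0.4553 -0.3418  0.0998] yawY -68.0 down [-0.002  0.001 -1.   ] open 0.0287 F [ 0.4  0.7 -2.7] q [-0.73  0.14  1.7  -0.    1.3   0.45]
-> [ 0.46  -0.34   0.014] -67.8 rows 2
    [0.34, -0.04, 4.26] [-0.06, 0.09, -0.09]
    [0.34, -0.04, 4.26] [-0.06, 0.09, -0.09]
```

View pics/w16.png

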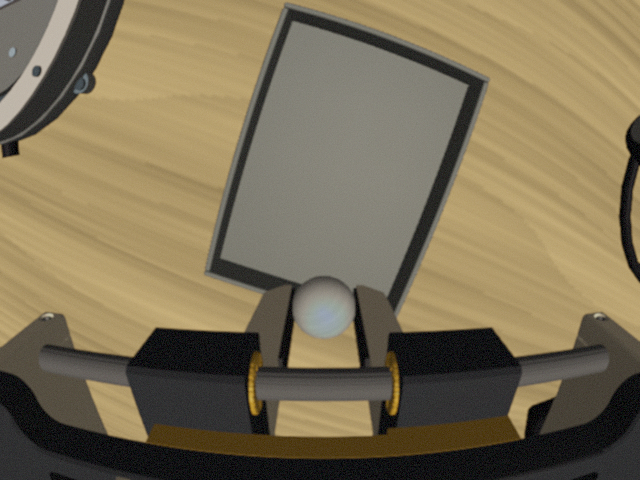

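```bash
python3 - <<'E'
from nav import *
import fitbox
c=read_camera('wrist'); d=(.19,.14,.035)
t=read_camera('top'); s=read_camera('scene')
for cc in ([t],[s]): 
    try: print(fitbox.fitbox(cc,'tray',(.51,-.335),*d))
    except Exception as e: print(e)
im=c['pixels'].copy()
for (u,v) in ((288,6),(488,78),(207,272)): print(u,v,np.round(atz(c,u,v,.035,True),4))
x,y,a=.509,-.333,np.radians(4)
for i in(-1,1):
  for j in(-1,1):
    q=(x+np.cos(a)*i*.095-np.sin(a)*j*.07,y+np.sin(a)*i*.095+np.cos(a)*j*.07,.035); print(np.round(q,4),np.round(proj(c,q,True)))
E
```

```text
(array([ 0.50987418, -0.33280779,  0.04910779]), np.float64(2215.729411764706), [np.float64(6078.0)])
(array([ 0.51043376, -0.33104736,  0.04970839]), np.float64(161.30980392156863), [np.float64(3669.0)])
288 6 [ 0.598  -0.2629  0.035 ]
488 78 [ 0.6081 -0.397   0.035 ]
207 272 [ 0.4152 -0.2735  0.035 ]
[ 0.4191 -0.4095  0.035 ] [388. 333.]
[ 0.4093 -0.2698  0.035 ] [200. 277.]
[ 0.6087 -0.3962  0.035 ] [487.  77.]
[ 0.5989 -0.2565  0.035 ] [279.   2.]
```

Request:
drive_tool:
  plan:
    - {"claw": 1,"linear": [1,0,2.5],"angular": [0,0,0]}
    - {"claw": 1,"linear": [1,0,2.5],"angular": [0,0,0]}
    - {"claw": 1,"linear": [0,0,2],"angular": [0,0,0]}
    - {"claw": 1,"linear": [0,0,1.4],"angular": [0,0,0]}
    - {"claw": 1,"linear": [0,0,0],"angular": [0,0,0]}
    - {"claw": 0.65,"linear": [0,0,0],"angular": [0,0,0]}
    - {"claw": 0.6,"linear": [0,0,0],"angular": [0,0,0]}
    - {"claw": 0.58,"linear": [0,0,0],"angular": [0,0,0]}
    - {"claw": 0.58,"linear": [0,0,-1],"angular": [0,0,0]}
    - {"claw": 0.58,"linear": [0,0,-3],"angular": [0,0,0]}
    - {"claw": 0.58,"linear": [0,0,-4],"angular": [0,0,0]}
    - {"claw": 0.58,"linear": [0,0,-4],"angular": [0,0,0]}

```text
t: 22.05
tool_pos: [0.4768, -0.3328, 0.1402]
orientation: [3.082, 0.604, 0.0]
force: [-0.3, 0.1, -0.2]
opening: 0.0389
```

```bash
python3 - <<'E'
from nav import *
show()
c=balls('wrist');save(c['pixels'],'w17')
c=balls('top');save(c['pixels'],'t17')
plan([(pol(178.4,.085,.14),88.4)])
E
```

```text
t 22.05 pos [ 0.4768 -0.3328  0.1402] yawY -67.8 down [ 0. -0. -1.] open 0.0389 F [-0.3  0.1 -0.2] q [-0.7   0.13  1.63 -0.    1.38  0.49]
ball p0.57 px 324,232 r 0.3409 az -102.2 area 1087
ball p0.55 px 3,133 r 0.0949 az -168.9 area 139
ball p0.46 px 489,265 r 0.3329 az -104.0 area 176
-> [0.47273314 0.00487334 0.14      ] 88.4 rows 7
    [1.76, -4.5, -0.01] [0.02, -0.02, 3.4]
    [1.49, -4.6, -0.01] [0.02, -0.02, 3.4]
    [1.21, -4.68, -0.01] [0.02, -0.02, 3.4]
    [0.94, -4.74, -0.01] [0.02, -0.02, 3.4]
    [0.65, -4.79, -0.0] [0.02, -0.02, 3.4]
    [0.37, -4.82, -0.0] [0.02, -0.02, 3.4]
    [0.08, -4.83, -0.0] [0.02, -0.02, 3.4]
```

View pics/w17.png

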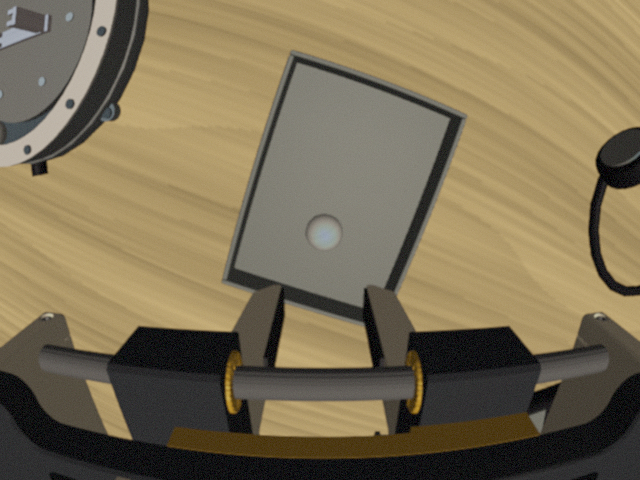

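View pics/t17.png

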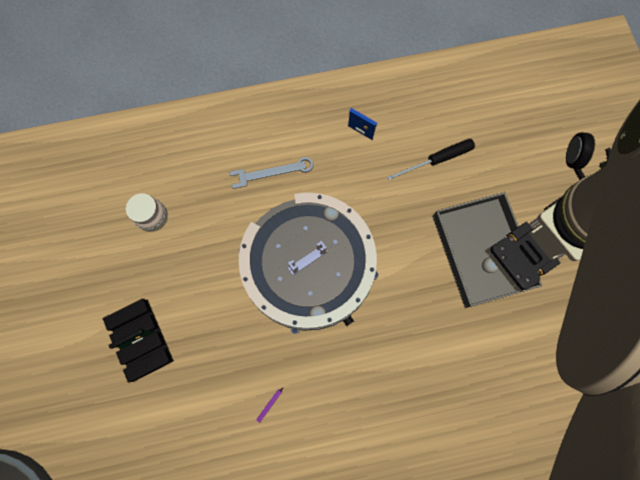

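```bash
python3 - <<'E'
from nav import *
plan([(pol(-38.5,.0885,.125),-128.5)])
E
```

```text
-> [ 0.62696082 -0.05259255  0.125     ] -128.5 rows 7
    [3.49, -2.91, 0.21] [0.01, -0.02, 8.67]
    [3.01, -3.4, 0.21] [0.01, -0.02, 8.67]
    [2.46, -3.82, 0.21] [0.01, -0.02, 8.67]
    [1.86, -4.15, 0.21] [0.01, -0.02, 8.67]
    [1.21, -4.38, 0.21] [0.01, -0.02, 8.67]
    [0.54, -4.51, 0.21] [0.01, -0.02, 8.67]
    [-0.15, -4.54, 0.21] [0.01, -0.02, 8.67]
```

Request:
drive_tool:
  plan:
    - {"claw": 0.58,"linear": [3.5,-2.9,0],"angular": [0,0,8.7]}
    - {"claw": 0.58,"linear": [3.0,-3.4,0],"angular": [0,0,8.7]}
    - {"claw": 0.58,"linear": [2.5,-3.8,0.2],"angular": [0,0,8.7]}
    - {"claw": 0.58,"linear": [1.9,-4.2,0.2],"angular": [0,0,8.7]}
    - {"claw": 0.58,"linear": [1.2,-4.4,0.3],"angular": [0,0,8.7]}
    - {"claw": 0.58,"linear": [0.5,-4.5,0.4],"angular": [0,0,8.7]}
    - {"claw": 0.58,"linear": [-0.2,-4.5,0.4],"angular": [0,0,8.5]}
    - {"claw": 0.58,"linear": [0,0,0],"angular": [0,0,0]}
    - {"claw": 0.58,"linear": [0,0,0],"angular": [0,0,0]}

```text
t: 23.38
tool_pos: [0.6252, -0.0519, 0.1218]
orientation: [2.966, -1.032, -0.003]
force: [0.2, 0.7, -0.3]
opening: 0.0393
```

```bash
python3 - <<'E'
from nav import *
show(); polar()
c=balls('wrist');save(c['pixels'],'w18')
for a in (-42,-38.5,-35): print(a,proj(c,pol(a,.1,.037),True))
plan([(pol(-38.5,.0890,.065),-128.5)])
E
```

```text
t 23.38 pos [ 0.6252 -0.0519  0.1218] yawY -128.4 down [-0.002 -0.    -1.   ] open 0.0393 F [ 0.2  0.7 -0.3] q [-0.16  0.27  1.51 -0.    1.36  2.08]
tool r 0.0867 az -38.9
ball p0.67 px 635,182 r 0.3114 az -99.8 area 212
-42 [331.09986183 232.41426381]
-38.5 [322.39171008 232.1462052 ]
-35 [313.6834819  232.39419844]
-> [ 0.62735213 -0.0529038   0.065     ] -128.5 rows 2
    [0.08, -0.06, 2.88] [0.02, 0.02, -0.0]
    [0.08, -0.05, 2.88] [0.02, 0.02, -0.0]
```

View pics/w18.png

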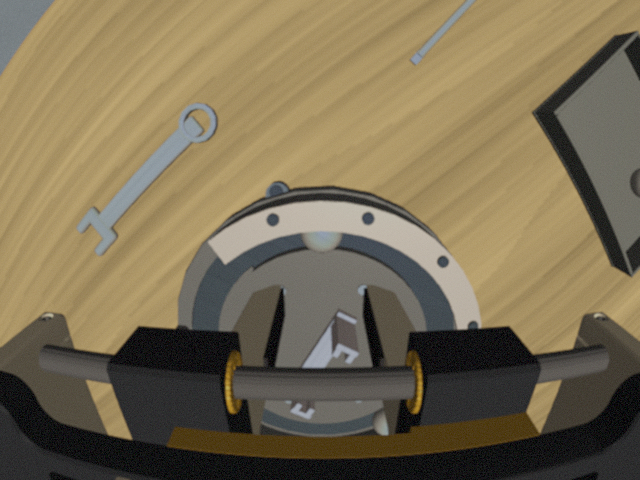

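Request:
drive_tool:
  plan:
    - {"claw": 0.58,"linear": [0.1,0,2.5],"angular": [0,0,0]}
    - {"claw": 0.58,"linear": [0,0,2.5],"angular": [0,0,0]}
    - {"claw": 0.58,"linear": [0,0,0.5],"angular": [0,0,0]}
    - {"claw": 0.58,"linear": [0,0,0],"angular": [0,0,0]}
    - {"claw": 0.58,"linear": [0,0,0],"angular": [0,0,0]}

```text
t: 24.1
tool_pos: [0.6279, -0.0528, 0.0697]
orientation: [-2.965, 1.036, -0.003]
force: [-0.4, 0.6, -1.0]
opening: 0.0393
```

```bash
python3 - <<'E'
from nav import *
show(); polar()
c=balls('wrist');save(c['pixels'],'w19')
plan([(pol(-38.5,.0890,.038),-128.5)])
E
```

```text
t 24.10 pos [ 0.6279 -0.0528  0.0697] yawY -128.5 down [ 0.002 -0.    -1.   ] open 0.0393 F [-0.4  0.6 -1. ] q [-0.17  0.32  1.55 -0.    1.27  2.08]
tool r 0.0894 az -38.2
-> [ 0.62735213 -0.0529038   0.038     ] -128.5 rows 1
    [-0.03, 0.06, 3.15] [-0.06, -0.11, -0.02]
```

View pics/w19.png

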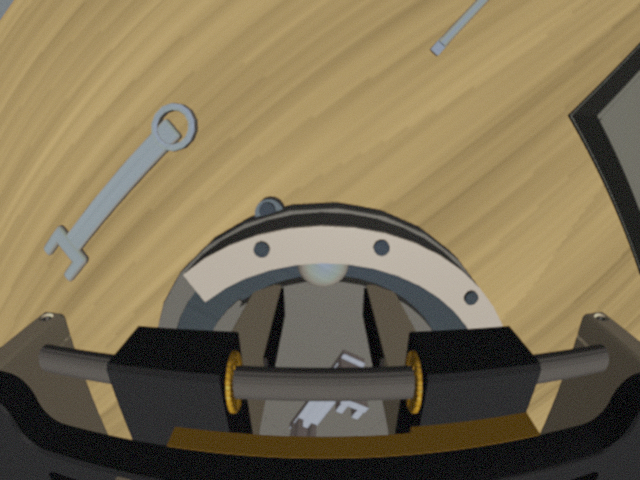

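Ball centred between the fingers at (323,270). I'll descend and push it counter-clockwise.

Request:
drive_tool:
  plan:
    - {"claw": 0.58,"linear": [0,0,1.0],"angular": [0,0,0]}
    - {"claw": 0.58,"linear": [0,0,1.2],"angular": [0,0,0]}
    - {"claw": 0.58,"linear": [0,0,0.9],"angular": [0,0,0]}
    - {"claw": 0.62,"linear": [0,0,0],"angular": [0,0,0]}
    - {"claw": 0.62,"linear": [0,0,0],"angular": [0,0,0]}

```text
t: 24.82
tool_pos: [0.627, -0.0523, 0.0371]
orientation: [2.966, -1.036, -0.0]
force: [0.5, 0.3, -0.9]
opening: 0.0356
```

```bash
python3 - <<'E'
from nav import *
show(); polar()
arc(22.3,.0895,.0375,12)
E
```

```text
t 24.82 pos [ 0.627  -0.0523  0.0371] yawY -128.5 down [-0.  0. -1.] open 0.0356 F [ 0.5  0.3 -0.9] q [-0.16  0.36  1.57  0.    1.22  2.08]
tool r 0.0884 az -38.3
-> [ 0.63253646 -0.04658924  0.0375    ] -123.26301345584288 rows 1
    [0.08, -0.79, -0.04] [0.0, 0.01, -5.25]
-> [ 0.63656792 -0.03980958  0.0375    ] -118.21183041440261 rows 1
    [-0.03, -0.79, -0.0] [0.0, -0.0, -5.05]
-> [ 0.63998681 -0.03270129  0.0375    ] -113.16064737296236 rows 1
    [-0.03, -0.79, -0.0] [-0.0, -0.0, -5.05]
-> [ 0.64276656 -0.02531959  0.0375    ] -108.10946433152209 rows 1
    [-0.03, -0.79, -0.0] [-0.0, 0.0, -5.05]
-> [ 0.6448856  -0.01772182  0.0375    ] -103.05828129008182 rows 1
    [-0.03, -0.79, -0.0] [0.0, -0.0, -5.05]
-> [ 0.64632745 -0.00996697  0.0375    ] -98.00709824864157 rows 1
    [-0.03, -0.79, -0.0] [0.0, 0.0, -5.05]
-> [ 0.64708092 -0.0021153   0.0375    ] -92.95591520720131 rows 1
    [-0.03, -0.79, -0.0] [0.0, 0.0, -5.05]
-> [0.64714016 0.00577222 0.0375    ] -87.90473216576105 rows 1
    [-0.03, -0.79, -0.0] [-0.0, 0.0, -5.05]
-> [0.64650471 0.01363433 0.0375    ] -82.85354912432078 rows 1
    [-0.03, -0.79, -0.0] [0.0, 0.0, -5.05]
-> [0.6451795  0.02140996 0.0375    ] -77.80236608288052 rows 1
    [-0.03, -0.79, -0.0] [-0.0, 0.0, -5.05]
-> [0.64317483 0.02903871 0.0375    ] -72.75118304144026 rows 1
    [-0.03, -0.79, -0.0] [-0.0, 0.0, -5.05]
-> [0.64050627 0.03646133 0.0375    ] -67.7 rows 1
    [-0.03, -0.79, 0.0] [0.0, 0.0, -5.05]
```

Request:
drive_tool:
  plan:
    - {"claw": 0.62,"linear": [0.06,-0.4,-0.05],"angular": [0,0,-2.7]}
    - {"claw": 0.62,"linear": [0,-0.78,0],"angular": [0,0,-5]}
    - {"claw": 0.62,"linear": [-0.03,-0.78,0],"angular": [0,0,-5]}
    - {"claw": 0.62,"linear": [-0.03,-0.78,0],"angular": [0,0,-5]}
    - {"claw": 0.62,"linear": [-0.03,-0.78,0],"angular": [0,0,-5]}
    - {"claw": 0.62,"linear": [-0.03,-0.78,0],"angular": [0,0,-5]}
    - {"claw": 0.62,"linear": [-0.03,-0.78,0],"angular": [0,0,-5]}
    - {"claw": 0.62,"linear": [-0.03,-0.4,0],"angular": [0,0,-2.5]}
    - {"claw": 0.62,"linear": [0,0,0],"angular": [0,0,0]}

```text
t: 25.95
tool_pos: [0.6472, -0.0023, 0.038]
orientation: [3.14, -0.091, 0.001]
force: [-0.3, -0.5, -0.6]
opening: 0.0352
```

```bash
python3 - <<'E'
from nav import *
show(); polar()
arc(22.3,.0895,.0375,5)
E
```

```text
t 25.95 pos [ 0.6472 -0.0023  0.038 ] yawY -93.3 down [ 0.001 -0.    -1.   ] open 0.0352 F [-0.3 -0.5 -0.6] q [-0.08  0.4   1.51 -0.    1.23  1.55]
tool r 0.0896 az -3.1
-> [0.64714621 0.0056024  0.0375    ] -88.01351990903437 rows 1
    [-0.05, -0.79, 0.05] [0.0, -0.03, -5.32]
-> [0.64652048 0.01350786 0.0375    ] -82.93513993177578 rows 1
    [-0.04, -0.79, 0.0] [-0.0, 0.0, -5.08]
-> [0.64519742 0.0213269  0.0375    ] -77.85675995451719 rows 1
    [-0.04, -0.79, 0.0] [0.0, -0.0, -5.08]
-> [0.64318742 0.02899813 0.0375    ] -72.7783799772586 rows 1
    [-0.04, -0.79, 0.0] [-0.0, 0.0, -5.08]
-> [0.64050627 0.03646133 0.0375    ] -67.7 rows 1
    [-0.04, -0.79, 0.0] [-0.0, -0.0, -5.08]
```

Request:
drive_tool:
  plan:
    - {"claw": 0.62,"linear": [-0.04,-0.79,0],"angular": [0,0,-5.2]}
    - {"claw": 0.62,"linear": [-0.04,-0.79,0],"angular": [0,0,-5.1]}
    - {"claw": 0.62,"linear": [-0.04,-0.79,0],"angular": [0,0,-5.1]}
    - {"claw": 0.62,"linear": [-0.04,-0.79,0],"angular": [0,0,-5.1]}
    - {"claw": 0.62,"linear": [-0.03,-0.6,0],"angular": [0,0,-4]}
    - {"claw": 0.62,"linear": [0,-0.2,0],"angular": [0,0,-1.1]}
    - {"claw": 0.62,"linear": [0,0,0],"angular": [0,0,0]}

```text
t: 26.82
tool_pos: [0.6403, 0.036, 0.0377]
orientation: [3.083, 0.604, 0.0]
force: [0.4, 0.5, -0.3]
opening: 0.0354
```

```bash
python3 - <<'E'
from nav import *
show(); polar()
c=balls('wrist');save(c['pixels'],'w20')
plan([(pol(22.3,.101,.027),22.3-90)])
E
```

```text
t 26.82 pos [0.6403 0.036  0.0377] yawY -67.8 down [ 0. -0. -1.] open 0.0354 F [ 0.4  0.5 -0.3] q [-0.02  0.39  1.53 -0.    1.23  1.16]
tool r 0.0891 az 22.1
-> [0.65114618 0.04082507 0.027     ] -67.7 rows 1
    [1.19, -0.05, 1.07] [0.01, -0.0, -0.11]
```

View pics/w20.png

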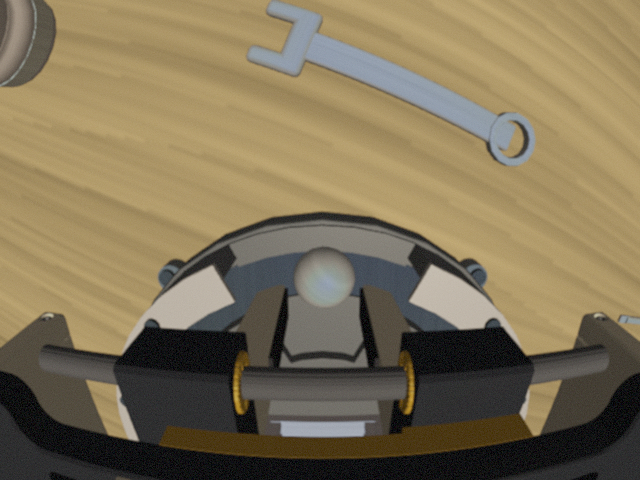

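Request:
drive_tool:
  plan:
    - {"claw": 0.62,"linear": [0.7,0,0],"angular": [0,0,0]}
    - {"claw": 0.62,"linear": [0.5,0,0],"angular": [0,0,0]}
    - {"claw": 0.62,"linear": [0,0,0.6],"angular": [0,0,0]}
    - {"claw": 0.62,"linear": [0,0,0.5],"angular": [0,0,0]}
    - {"claw": 0.62,"linear": [0,0,0],"angular": [0,0,0]}
    - {"claw": 0.8,"linear": [0,0,0],"angular": [0,0,0]}
    - {"claw": 1,"linear": [0,0,0],"angular": [0,0,0]}
    - {"claw": 1,"linear": [0,0,0],"angular": [0,0,0]}
    - {"claw": 1,"linear": [0,0,-0.5],"angular": [0,0,0]}
    - {"claw": 1,"linear": [0,0,-1],"angular": [0,0,0]}
    - {"claw": 1,"linear": [0,0,-1.5],"angular": [0,0,0]}
    - {"claw": 1,"linear": [0,0,-2],"angular": [0,0,0]}
  newtons: 25

```text
t: 28.42
tool_pos: [0.6514, 0.0408, 0.0781]
orientation: [3.082, 0.607, 0.0]
force: [-0.2, 0.1, -2.0]
opening: 0.0283
```

```bash
python3 - <<'E'
from nav import *
show()
c=balls('wrist');save(c['pixels'],'w21')
plan([((*cur()[0][:2],.13),-67.8),((.53,-.36,.1),-67.8)],vmax=4.9)
import fitbox
print(fitbox.fitbox([read_camera('scene')],'tray',(.51,-.335),.19,.14,.035))
E
```

```text
t 28.43 pos [0.6514 0.0408 0.0781] yawY -67.7 down [ 0.  0. -1.] open 0.0283 F [-0.2  0.1 -2. ] q [-0.02  0.37  1.47  0.    1.3   1.17]
-> [0.65394903 0.04075317 0.13      ] -67.8 rows 1
    [0.03, 0.01, -4.88] [0.14, -0.33, 0.09]
-> [ 0.53 -0.36  0.1 ] -67.8 rows 9
    [-2.96, 3.6, 0.33] [-0.0, 0.0, -0.0]
    [-2.96, 3.6, 0.33] [-0.0, 0.0, -0.0]
    [-2.96, 3.6, 0.33] [-0.0, 0.0, -0.0]
    [-2.96, 3.6, 0.33] [-0.0, 0.0, -0.0]
    [-2.96, 3.6, 0.33] [-0.0, 0.0, -0.0]
    [-2.96, 3.6, 0.33] [-0.0, 0.0, -0.0]
    [-2.96, 3.6, 0.33] [-0.0, 0.0, -0.0]
    [-2.96, 3.6, 0.33] [-0.0, 0.0, -0.0]
    [-2.96, 3.6, 0.33] [-0.0, 0.0, -0.0]
(array([ 0.51019068, -0.33503829,  0.05576487]), np.float64(474.3372549019608), [np.float64(3362.0)])
```

View pics/w21.png

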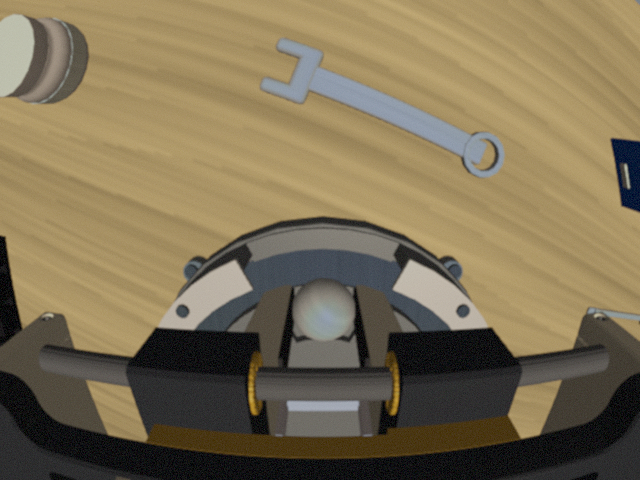

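Request:
drive_tool:
  plan:
    - {"claw": 1,"linear": [0,0,-2.5],"angular": [0,0,0]}
    - {"claw": 1,"linear": [0,0,-2.7],"angular": [0,0,0]}
    - {"claw": 1,"linear": [-1,1.4,0],"angular": [0,0,0]}
    - {"claw": 1,"linear": [-2.3,3,0],"angular": [0,0,0]}
    - {"claw": 1,"linear": [-2.9,3.8,0],"angular": [0,0,0]}
    - {"claw": 1,"linear": [-2.9,3.8,0],"angular": [0,0,0]}
    - {"claw": 1,"linear": [-2.9,3.8,0],"angular": [0,0,0]}
    - {"claw": 1,"linear": [-2.9,3.8,0.4],"angular": [0,0,0]}
    - {"claw": 1,"linear": [-2.9,3.8,0.8],"angular": [0,0,0]}
    - {"claw": 1,"linear": [-2.9,3.8,0.8],"angular": [0,0,0]}
    - {"claw": 1,"linear": [-2,2.8,0.8],"angular": [0,0,0]}
    - {"claw": 1,"linear": [-1,1.4,0.5],"angular": [0,0,0]}

```text
t: 30.12
tool_pos: [0.5485, -0.3414, 0.093]
orientation: [-3.081, -0.603, 0.004]
force: [0.6, -0.0, -0.8]
opening: 0.0286
```

```bash
python3 - <<'E'
from nav import *
show()
c=balls('wrist');save(c['pixels'],'w22')
E
```

```text
t 30.12 pos [ 0.5485 -0.3414  0.093 ] yawY -67.9 down [-0.003  0.002 -1.   ] open 0.0286 F [ 0.6 -0.  -0.8] q [-0.64  0.34  1.48 -0.    1.33  0.55]
```

View pics/w22.png

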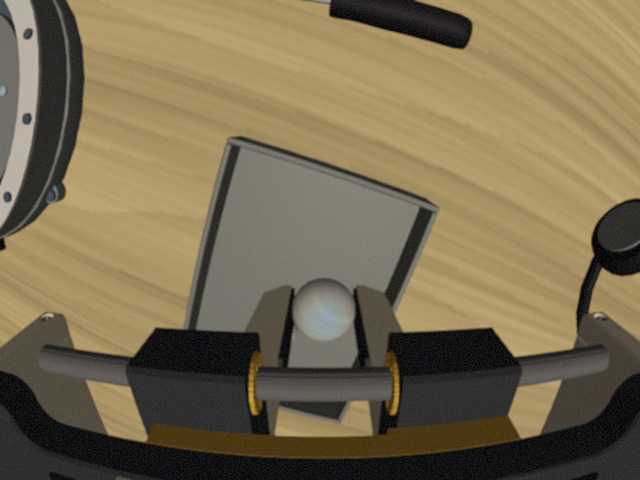

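```bash
python3 - <<'E'
from nav import *
c=read_camera('wrist')
for (u,v) in ((230,138),(437,207),(340,420)): print(np.round(atz(c,u,v,.035,True),4))
for n in('top','scene'):
    c=balls(n); u,v=proj(c,(.51,-.333,.02)).astype(int)
    save(cv2.resize(c['pixels'][v-70:v+70,u-80:u+80],None,fx=4,fy=4,interpolation=cv2.INTER_CUBIC),n+'22')
E
```

```text
[ 0.602  -0.2589  0.035 ]
[ 0.6108 -0.3946  0.035 ]
[ 0.4262 -0.4064  0.035 ]
ball p0.50 px 490,265 r 0.3353 az -103.9 area 208
ball p0.42 px 271,172 r 0.1871 az 10.6 area 867
ball p0.46 px 242,184 r 0.3213 az -101.4 area 100
```

View pics/scene22.png

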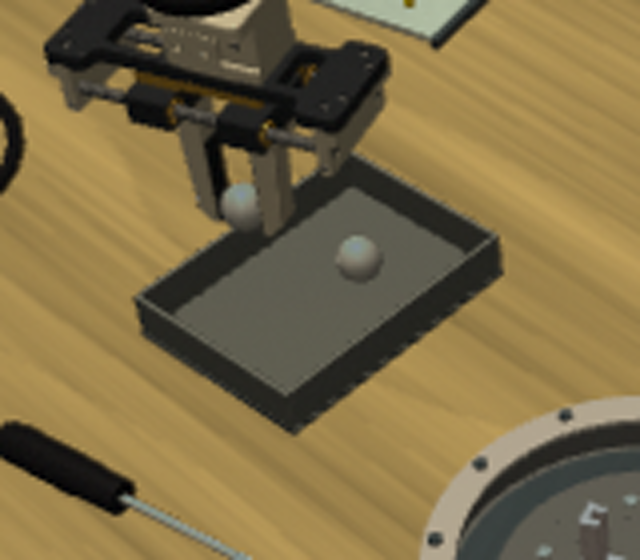

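Request:
drive_tool:
  plan:
    - {"claw": 1,"linear": [0,0,2.5],"angular": [0,0,0]}
    - {"claw": 1,"linear": [0,0,2.5],"angular": [0,0,0]}
    - {"claw": 1,"linear": [0,0,1.8],"angular": [0,0,0]}
    - {"claw": 1,"linear": [0,0,0.9],"angular": [0,0,0]}
    - {"claw": 1,"linear": [0,0,0],"angular": [0,0,0]}
    - {"claw": 0.65,"linear": [0,0,0],"angular": [0,0,0]}
    - {"claw": 0.6,"linear": [0,0,0],"angular": [0,0,0]}
    - {"claw": 0.58,"linear": [0,0,0],"angular": [0,0,0]}
    - {"claw": 0.58,"linear": [0,0,-1],"angular": [0,0,0]}
    - {"claw": 0.58,"linear": [0,0,-3],"angular": [0,0,0]}
    - {"claw": 0.58,"linear": [0,0,-4],"angular": [0,0,0]}
    - {"claw": 0.58,"linear": [0,0,-4],"angular": [0,0,0]}

```text
t: 31.98
tool_pos: [0.551, -0.3397, 0.1406]
orientation: [3.082, 0.607, 0.0]
force: [0.2, -0.2, 0.3]
opening: 0.0389
```

```bash
python3 - <<'E'
from nav import *
show()
c=balls('top');save(c['pixels'],'t23')
c=balls('scene');save(c['pixels'],'s23')
plan([(pol(178.4,.0885,.125),88.4)])
E
```

```text
t 31.98 pos [ 0.551  -0.3397  0.1406] yawY -67.7 down [ 0. -0. -1.] open 0.0389 F [ 0.2 -0.2  0.3] q [-0.63  0.3   1.44 -0.    1.4   0.55]
ball p0.45 px 491,264 r 0.3360 az -103.8 area 185
ball p0.40 px 243,184 r 0.3205 az -101.6 area 99
-> [0.4692345  0.00497107 0.125     ] 88.4 rows 8
    [0.68, -4.39, 0.18] [0.02, -0.02, 2.99]
    [0.45, -4.41, 0.19] [0.02, -0.02, 2.99]
    [0.22, -4.43, 0.19] [0.02, -0.02, 2.99]
    [-0.01, -4.44, 0.19] [0.02, -0.02, 2.99]
    [-0.24, -4.43, 0.19] [0.02, -0.02, 2.99]
    [-0.47, -4.41, 0.19] [0.02, -0.02, 2.99]
    [-0.7, -4.38, 0.19] [0.02, -0.02, 2.99]
    [-0.93, -4.34, 0.19] [0.02, -0.02, 2.99]
```

View pics/s23.png

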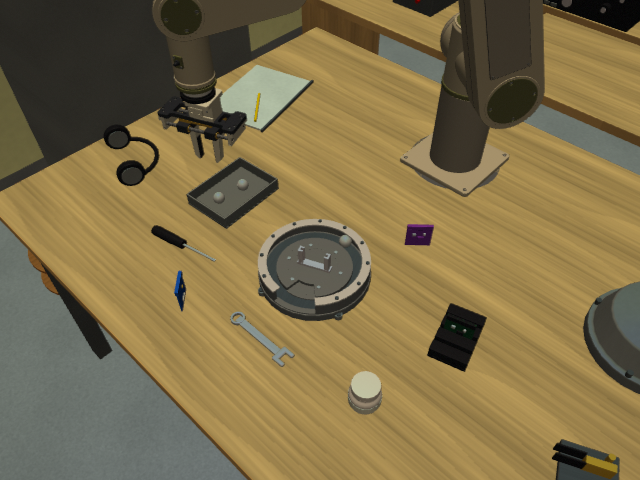

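View pics/t23.png

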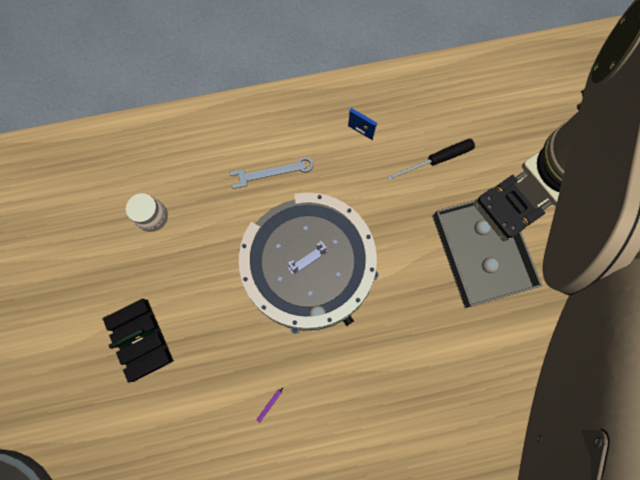

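```bash
python3 - <<'E'
from nav import *
p=cur()[0]; q=np.array(pol(178.4,.0885,.125))
plan([(p+(q-p)*.5,10),(q,88.4)],amax=9)
E
```

```text
-> [ 0.51056484 -0.16764623  0.13282534] 10 rows 9
    [0.3, -1.95, 0.08] [0.02, 0.0, -8.64]
    [0.59, -1.88, 0.08] [0.02, 0.0, -8.64]
    [0.87, -1.77, 0.08] [0.02, 0.0, -8.64]
    [1.12, -1.62, 0.08] [0.02, 0.0, -8.64]
    [1.35, -1.43, 0.08] [0.02, 0.0, -8.64]
    [1.55, -1.21, 0.09] [0.02, 0.0, -8.64]
    [1.72, -0.97, 0.09] [0.02, 0.0, -8.64]
    [1.84, -0.7, 0.09] [0.02, 0.0, -8.64]
    [1.93, -0.41, 0.09] [0.02, 0.0, -8.64]
-> [0.4692345  0.00497107 0.125     ] 88.4 rows 9
    [1.97, -0.12, 0.09] [0.0, -0.0, -8.71]
    [1.96, 0.18, 0.09] [0.0, -0.0, -8.71]
    [1.91, 0.48, 0.09] [0.0, -0.0, -8.71]
    [1.82, 0.76, 0.09] [0.0, -0.0, -8.71]
    [1.68, 1.03, 0.09] [0.0, -0.0, -8.71]
    [1.51, 1.27, 0.09] [0.0, -0.0, -8.71]
    [1.3, 1.48, 0.09] [0.0, -0.0, -8.71]
    [1.06, 1.66, 0.09] [0.0, -0.0, -8.71]
    [0.8, 1.8, 0.09] [0.0, -0.0, -8.71]
```

Request:
drive_tool:
  plan:
    - {"claw": 0.58,"linear": [0.3,-1.95,0],"angular": [0,0,-8.6]}
    - {"claw": 0.58,"linear": [0.6,-1.9,0],"angular": [0,0,-8.6]}
    - {"claw": 0.58,"linear": [0.9,-1.8,0],"angular": [0,0,-8.6]}
    - {"claw": 0.58,"linear": [1.1,-1.6,0],"angular": [0,0,-8.6]}
    - {"claw": 0.58,"linear": [1.35,-1.4,0],"angular": [0,0,-8.6]}
    - {"claw": 0.58,"linear": [1.55,-1.2,0],"angular": [0,0,-8.6]}
    - {"claw": 0.58,"linear": [1.7,-1.0,0],"angular": [0,0,-8.6]}
    - {"claw": 0.58,"linear": [1.85,-0.7,0],"angular": [0,0,-8.6]}
    - {"claw": 0.58,"linear": [1.95,-0.4,0],"angular": [0,0,-8.6]}
    - {"claw": 0.58,"linear": [2,-0.1,0],"angular": [0,0,-8.7]}
    - {"claw": 0.58,"linear": [2,0.2,0],"angular": [0,0,-8.7]}
    - {"claw": 0.58,"linear": [1.9,0.5,0],"angular": [0,0,-8.7]}

```text
t: 33.67
tool_pos: [0.496, -0.1074, 0.137]
orientation: [-1.423, -2.797, 0.001]
force: [-0.4, 0.2, -0.2]
opening: 0.0394
```

```bash
python3 - <<'E'
from nav import *
show()
plan([(pol(178.4,.0885,.125),88.4)],amax=9)
E
```

```text
t 33.67 pos [ 0.496  -0.1074  0.137 ] yawY 36.1 down [-0.003  0.001 -1.   ] open 0.0394 F [-0.4  0.2 -0.2] q [-0.31 -0.06  1.84  0.    1.37 -0.94]
-> [0.4692345  0.00497107 0.125     ] 88.4 rows 6
    [1.78, 0.74, 0.2] [-0.0, -0.03, -8.72]
    [1.64, 1.0, 0.2] [-0.0, -0.03, -8.72]
    [1.47, 1.24, 0.2] [-0.0, -0.03, -8.72]
    [1.27, 1.45, 0.2] [-0.0, -0.03, -8.72]
    [1.03, 1.62, 0.2] [-0.0, -0.03, -8.72]
    [0.77, 1.76, 0.2] [-0.0, -0.03, -8.72]
```

Request:
drive_tool:
  plan:
    - {"claw": 0.58,"linear": [1.8,0.75,0.2],"angular": [0,0,-8.7]}
    - {"claw": 0.58,"linear": [1.65,1.0,0.2],"angular": [0,0,-8.7]}
    - {"claw": 0.58,"linear": [1.45,1.25,0.2],"angular": [0,0,-8.7]}
    - {"claw": 0.58,"linear": [1.25,1.45,0.2],"angular": [0,0,-8.7]}
    - {"claw": 0.58,"linear": [1.05,1.6,0.2],"angular": [0,0,-8.7]}
    - {"claw": 0.58,"linear": [0.75,1.75,0.2],"angular": [0,0,-8.7]}
    - {"claw": 0.58,"linear": [0,0,0],"angular": [0,0,0]}
    - {"claw": 0.58,"linear": [0,0,0],"angular": [0,0,0]}

```text
t: 34.67
tool_pos: [0.4711, 0.0035, 0.126]
orientation: [-0.06, -3.14, 0.0]
force: [0.5, -0.4, -0.1]
opening: 0.039
```

```bash
python3 - <<'E'
from nav import *
show(); polar()
c=balls('wrist');save(c['pixels'],'w24')
plan([(pol(178.4,.089,.07),88.4)],amax=9)
E
```

```text
t 34.67 pos [0.4711 0.0035 0.126 ] yawY 87.8 down [-0.001 -0.    -1.   ] open 0.0390 F [ 0.5 -0.4 -0.1] q [-0.1  -0.16  1.95 -0.    1.36 -1.63]
tool r 0.0866 az 179.3
ball p0.69 px 636,247 r 0.3028 az 104.2 area 72
ball p0.56 px 8,260 r 0.3157 az -105.6 area 430
-> [0.4687347  0.00498503 0.07      ] 88.4 rows 2
    [0.14, 0.08, 2.82] [-0.01, -0.01, -0.29]
    [0.14, 0.08, 2.82] [-0.01, -0.01, -0.29]
```

View pics/w24.png

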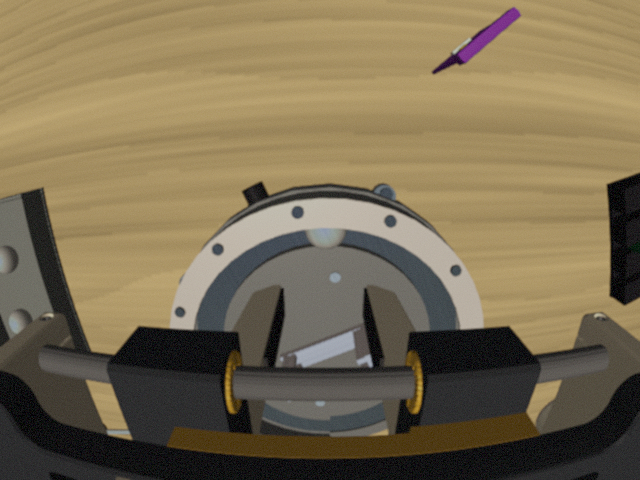

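Request:
drive_tool:
  plan:
    - {"claw": 0.58,"linear": [0.15,0.1,2.5],"angular": [0,0,-0.4]}
    - {"claw": 0.58,"linear": [0,0,2.5],"angular": [0,0,0]}
    - {"claw": 0.58,"linear": [0,0,0.7],"angular": [0,0,0]}
    - {"claw": 0.58,"linear": [0,0,0],"angular": [0,0,0]}
    - {"claw": 0.58,"linear": [0,0,0],"angular": [0,0,0]}

```text
t: 35.4
tool_pos: [0.4709, 0.0047, 0.0708]
orientation: [0.045, 3.14, -0.0]
force: [-0.1, 0.2, 0.5]
opening: 0.0394
```

```bash
python3 - <<'E'
from nav import *
show(); polar()
c=read_camera('wrist');save(c['pixels'],'w25')
plan([(pol(178.4,.089,.038),88.4)],amax=9)
E
```

```text
t 35.40 pos [0.4709 0.0047 0.0708] yawY 88.4 down [ 0.002 -0.    -1.   ] open 0.0394 F [-0.1  0.2  0.5] q [-0.1  -0.1   2.   -0.    1.24 -1.64]
tool r 0.0868 az 178.5
-> [0.4687347  0.00498503 0.038     ] 88.4 rows 1
    [0.23, 0.01, 3.28] [-0.01, 0.11, -0.03]
```

View pics/w25.png

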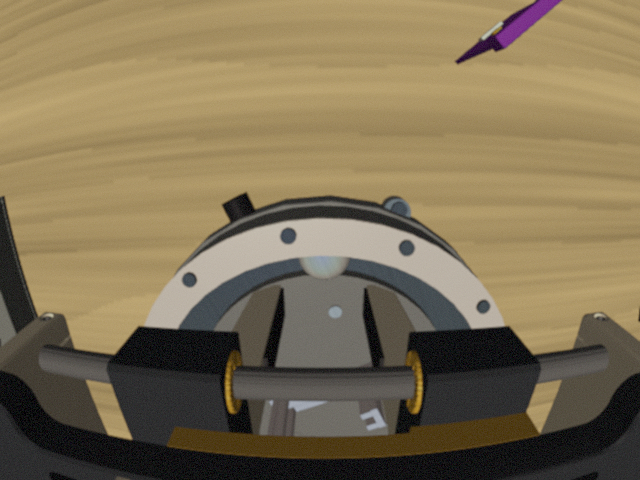

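Request:
drive_tool:
  plan:
    - {"claw": 0.58,"linear": [0.2,0,1.0],"angular": [0,0,0]}
    - {"claw": 0.58,"linear": [0,0,1.2],"angular": [0,0,0]}
    - {"claw": 0.58,"linear": [0,0,1.0],"angular": [0,0,0]}
    - {"claw": 0.62,"linear": [0,0,0],"angular": [0,0,0]}
    - {"claw": 0.62,"linear": [0,0,0],"angular": [0,0,0]}

```text
t: 36.08
tool_pos: [0.4681, 0.005, 0.0376]
orientation: [-0.044, -3.141, 0.0]
force: [0.7, 0.4, 1.0]
opening: 0.0352
```

```bash
python3 - <<'E'
from nav import *
show(); polar()
c=read_camera('wrist');save(c['pixels'],'w26')
E
```

```text
t 36.08 pos [0.4681 0.005  0.0376] yawY 88.4 down [-0. -0. -1.] open 0.0352 F [0.7 0.4 1. ] q [-0.1  -0.06  2.03 -0.    1.17 -1.64]
tool r 0.0897 az 178.4
```

View pics/w26.png

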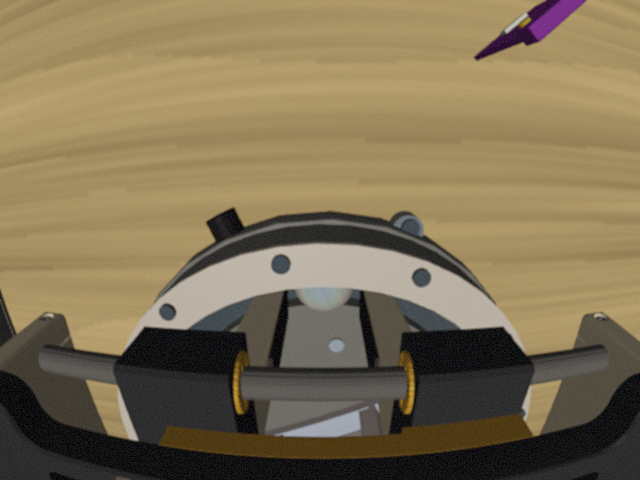

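Request:
drive_tool:
  plan:
    - {"claw": 0.62,"linear": [0,0.4,0],"angular": [0,0,2.5]}
    - {"claw": 0.62,"linear": [-0.03,0.78,0],"angular": [0,0,5]}
    - {"claw": 0.62,"linear": [-0.03,0.78,0],"angular": [0,0,5]}
    - {"claw": 0.62,"linear": [-0.03,0.78,0],"angular": [0,0,5]}
    - {"claw": 0.62,"linear": [-0.03,0.78,0],"angular": [0,0,5]}
    - {"claw": 0.62,"linear": [-0.03,0.78,0],"angular": [0,0,5]}
    - {"claw": 0.62,"linear": [-0.03,0.78,0],"angular": [0,0,5]}
    - {"claw": 0.62,"linear": [-0.03,0.78,0],"angular": [0,0,5]}
    - {"claw": 0.62,"linear": [-0.03,0.78,0],"angular": [0,0,5]}
    - {"claw": 0.62,"linear": [-0.03,0.4,0],"angular": [0,0,2.5]}
    - {"claw": 0.62,"linear": [0,0,0],"angular": [0,0,0]}

```text
t: 37.5
tool_pos: [0.4964, 0.0678, 0.0381]
orientation: [1.242, 2.885, 0.001]
force: [-0.1, 0.0, 0.9]
opening: 0.0353
```

```bash
python3 - <<'E'
from nav import *
show(); polar()
arc(82.3,.0895,.0375,10)
E
```

```text
t 37.50 pos [0.4964 0.0678 0.0381] yawY 43.4 down [ 0.001  0.    -1.   ] open 0.0353 F [-0.1  0.   0.9] q [ 0.03  0.03  1.94 -0.    1.17 -0.72]
tool r 0.0896 az 133.2
-> [0.50248408 0.07293758 0.0375    ] 38.092848506218445 rows 1
    [-0.05, 0.79, 0.06] [0.04, 0.03, 5.33]
-> [0.50894858 0.07755697 0.0375    ] 33.004754227749714 rows 1
    [-0.04, 0.79, -0.0] [-0.0, 0.0, 5.09]
-> [0.51579728 0.08158484 0.0375    ] 27.916659949280998 rows 1
    [-0.04, 0.79, -0.0] [-0.0, 0.0, 5.09]
-> [0.52297622 0.08498945 0.0375    ] 22.82856567081228 rows 1
    [-0.04, 0.79, -0.0] [-0.0, 0.0, 5.09]
-> [0.53042882 0.08774396 0.0375    ] 17.74047139234358 rows 1
    [-0.04, 0.79, -0.0] [0.0, -0.0, 5.09]
-> [0.53809634 0.08982667 0.0375    ] 12.652377113874849 rows 1
    [-0.04, 0.79, -0.0] [-0.0, 0.0, 5.09]
-> [0.54591836 0.09122115 0.0375    ] 7.564282835406146 rows 1
    [-0.04, 0.79, -0.0] [0.0, -0.0, 5.09]
-> [0.55383322 0.09191643 0.0375    ] 2.47618855693743 rows 1
    [-0.04, 0.79, -0.0] [-0.0, 0.0, 5.09]
-> [0.56177857 0.09190702 0.0375    ] -2.6119057215312864 rows 1
    [-0.04, 0.79, -0.0] [0.0, 0.0, 5.09]
-> [0.56969176 0.091193   0.0375    ] -7.700000000000003 rows 1
    [-0.04, 0.79, -0.0] [0.0, 0.0, 5.09]
```

Request:
drive_tool:
  plan:
    - {"claw": 0.62,"linear": [-0.03,0.6,0],"angular": [0,0,4]}
    - {"claw": 0.62,"linear": [-0.04,0.79,0],"angular": [0,0,5.1]}
    - {"claw": 0.62,"linear": [-0.04,0.79,0],"angular": [0,0,5.1]}
    - {"claw": 0.62,"linear": [-0.04,0.79,0],"angular": [0,0,5.1]}
    - {"claw": 0.62,"linear": [-0.04,0.79,0],"angular": [0,0,5.1]}
    - {"claw": 0.62,"linear": [-0.04,0.79,0],"angular": [0,0,5.1]}
    - {"claw": 0.62,"linear": [-0.04,0.79,0],"angular": [0,0,5.1]}
    - {"claw": 0.62,"linear": [-0.04,0.79,0],"angular": [0,0,5.1]}
    - {"claw": 0.62,"linear": [-0.04,0.79,0],"angular": [0,0,5.1]}
    - {"claw": 0.62,"linear": [-0.04,0.79,0],"angular": [0,0,5.1]}
    - {"claw": 0.62,"linear": [0,0.2,0],"angular": [0,0,1.3]}
    - {"claw": 0.62,"linear": [0,0,0],"angular": [0,0,0]}

```text
t: 39.0
tool_pos: [0.5689, 0.0905, 0.0376]
orientation: [-2.366, -2.067, 0.0]
force: [0.7, 0.7, -0.2]
opening: 0.0355
```

```bash
python3 - <<'E'
from nav import *
show(); polar()
arc(22.3,.0895,.0375,12)
c=read_camera('wrist');save(c['pixels'],'w27')
E
```

```text
t 39.00 pos [0.5689 0.0905 0.0376] yawY -7.7 down [-0. -0. -1.] open 0.0355 F [ 0.7  0.7 -0.2] q [ 0.07  0.23  1.72 -0.    1.19  0.2 ]
tool r 0.0887 az 82.8
-> [0.57674643 0.08994989 0.0375    ] -12.28703510566831 rows 1
    [0.05, 0.79, 0.01] [-0.01, 0.0, 4.57]
-> [0.5843517  0.08793967 0.0375    ] -17.324577368789363 rows 1
    [-0.03, 0.79, -0.0] [-0.0, 0.0, 5.04]
-> [0.59175108 0.0852694  0.0375    ] -22.36211963191043 rows 1
    [-0.03, 0.79, 0.0] [0.0, -0.0, 5.04]
-> [0.59888741 0.08195972 0.0375    ] -27.3996618950315 rows 1
    [-0.03, 0.79, 0.0] [-0.0, 0.0, 5.04]
-> [0.60570556 0.07803619 0.0375    ] -32.437204158152554 rows 1
    [-0.03, 0.79, 0.0] [-0.0, 0.0, 5.04]
-> [0.61215285 0.07352913 0.0375    ] -37.47474642127362 rows 1
    [-0.03, 0.79, 0.0] [0.0, -0.0, 5.04]
-> [0.61817947 0.06847335 0.0375    ] -42.51228868439468 rows 1
    [-0.03, 0.79, 0.0] [-0.0, 0.0, 5.04]
-> [0.62373888 0.06290791 0.0375    ] -47.54983094751575 rows 1
    [-0.03, 0.79, 0.0] [0.0, -0.0, 5.04]
-> [0.62878813 0.05687581 0.0375    ] -52.58737321063681 rows 1
    [-0.03, 0.79, 0.0] [-0.0, 0.0, 5.04]
-> [0.6332882  0.05042363 0.0375    ] -57.62491547375787 rows 1
    [-0.03, 0.79, 0.0] [0.0, -0.0, 5.04]
-> [0.63720433 0.04360124 0.0375    ] -62.66245773687894 rows 1
    [-0.03, 0.79, 0.0] [-0.0, 0.0, 5.04]
-> [0.64050627 0.03646133 0.0375    ] -67.7 rows 1
    [-0.03, 0.79, 0.0] [-0.0, 0.0, 5.04]
```

View pics/w27.png

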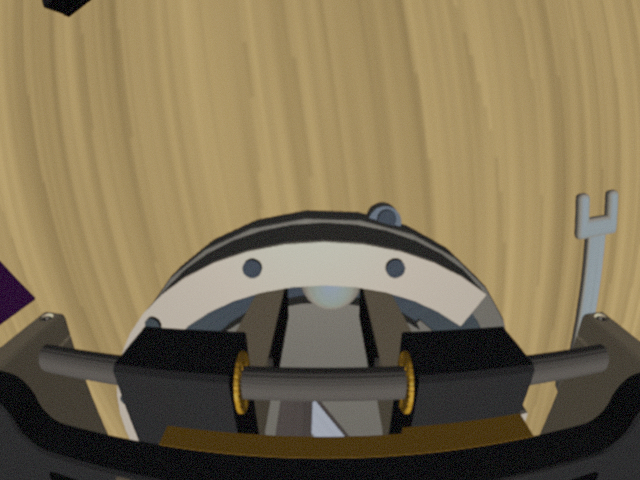

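Request:
drive_tool:
  plan:
    - {"claw": 0.62,"linear": [0.04,0.5,0],"angular": [0,0,3]}
    - {"claw": 0.62,"linear": [-0.02,0.79,0],"angular": [0,0,5]}
    - {"claw": 0.62,"linear": [-0.03,0.79,0],"angular": [0,0,5]}
    - {"claw": 0.62,"linear": [-0.03,0.79,0],"angular": [0,0,5]}
    - {"claw": 0.62,"linear": [-0.03,0.79,0],"angular": [0,0,5]}
    - {"claw": 0.62,"linear": [-0.03,0.79,0],"angular": [0,0,5]}
    - {"claw": 0.62,"linear": [-0.03,0.79,0],"angular": [0,0,5]}
    - {"claw": 0.62,"linear": [-0.03,0.79,0],"angular": [0,0,5]}
    - {"claw": 0.62,"linear": [-0.03,0.79,0],"angular": [0,0,5]}
    - {"claw": 0.62,"linear": [-0.03,0.79,0],"angular": [0,0,5]}
    - {"claw": 0.62,"linear": [-0.03,0.79,0],"angular": [0,0,5]}
    - {"claw": 0.62,"linear": [-0.03,0.79,0],"angular": [0,0,5]}

```text
t: 40.55
tool_pos: [0.6397, 0.0387, 0.0376]
orientation: [-3.072, -0.656, 0.001]
force: [0.3, -0.1, -0.2]
opening: 0.0355
```

Request:
drive_tool:
  plan:
    - {"claw": 0.62,"linear": [0,0.3,0],"angular": [0,0,1.9]}
    - {"claw": 0.62,"linear": [0,0,0],"angular": [0,0,0]}

```text
t: 40.8
tool_pos: [0.641, 0.036, 0.0376]
orientation: [-3.082, -0.609, 0.0]
force: [1.1, -0.4, -0.5]
opening: 0.0351
```

```bash
python3 - <<'E'
from nav import *
show(); polar()
plan([(pol(22.3,.101,.027),22.3-90)])
c=read_camera('wrist');save(c['pixels'],'w28')
E
```

```text
t 40.80 pos [0.641  0.036  0.0376] yawY -67.6 down [-0.  0. -1.] open 0.0351 F [ 1.1 -0.4 -0.5] q [-0.02  0.39  1.53  0.    1.23  1.16]
tool r 0.0898 az 21.9
-> [0.65114618 0.04082507 0.027     ] -67.7 rows 1
    [1.12, -0.06, 1.06] [-0.01, 0.01, 0.06]
```

View pics/w28.png

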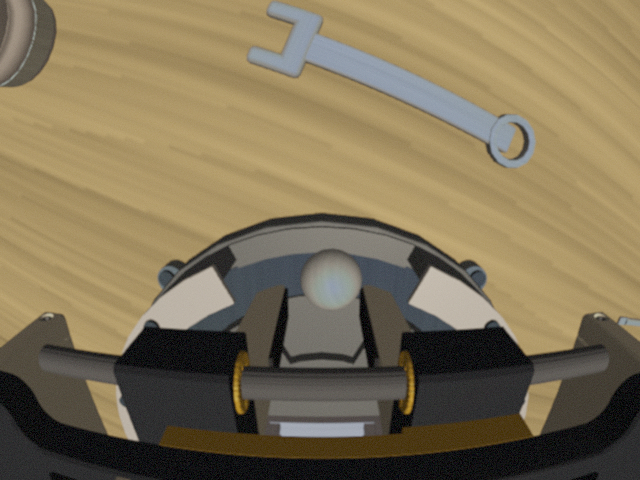

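Request:
drive_tool:
  plan:
    - {"claw": 0.62,"linear": [0.7,0,0],"angular": [0,0,0]}
    - {"claw": 0.62,"linear": [0.5,0,0],"angular": [0,0,0]}
    - {"claw": 0.62,"linear": [0,0,0.6],"angular": [0,0,0]}
    - {"claw": 0.62,"linear": [0,0,0.5],"angular": [0,0,0]}
    - {"claw": 0.62,"linear": [0,0,0],"angular": [0,0,0]}
    - {"claw": 0.8,"linear": [0,0,0],"angular": [0,0,0]}
    - {"claw": 1,"linear": [0,0,0],"angular": [0,0,0]}
    - {"claw": 1,"linear": [0,0,0],"angular": [0,0,0]}
    - {"claw": 1,"linear": [0,0,-0.5],"angular": [0,0,0]}
    - {"claw": 1,"linear": [0,0,-1],"angular": [0,0,0]}
    - {"claw": 1,"linear": [0,0,-1.5],"angular": [0,0,0]}
    - {"claw": 1,"linear": [0,0,-2],"angular": [0,0,0]}
  newtons: 25

```text
t: 42.35
tool_pos: [0.6524, 0.0407, 0.078]
orientation: [3.082, 0.607, 0.0]
force: [0.1, -0.2, -1.0]
opening: 0.0291
```

```bash
python3 - <<'E'
from nav import *
show()
c=read_camera('wrist');save(c['pixels'],'w29')
c=read_camera('scene');save(c['pixels'],'s29')
u,v=proj(c,(.51,-.333,.02)).astype(int)
save(cv2.resize(c['pixels'][v-70:v+70,u-80:u+80],None,fx=4,fy=4,interpolation=cv2.INTER_CUBIC),'s29c')
import fitbox
print(fitbox.fitbox([c],'tray',(.51,-.335),.19,.14,.035))
for x in masks_of(c,'ball0_center'):
    v,u=np.argwhere(x['mask']).mean(0); print(x['p'],atz(c,u,v,.022))
E
```

```text
t 42.35 pos [0.6524 0.0407 0.078 ] yawY -67.7 down [ 0. -0. -1.] open 0.0291 F [ 0.1 -0.2 -1. ] q [-0.02  0.37  1.47 -0.    1.3   1.17]
(array([ 0.5100315 , -0.33515842,  0.11216377]), np.float64(691.470588235294), [np.float64(3107.0)])
```

View pics/w29.png

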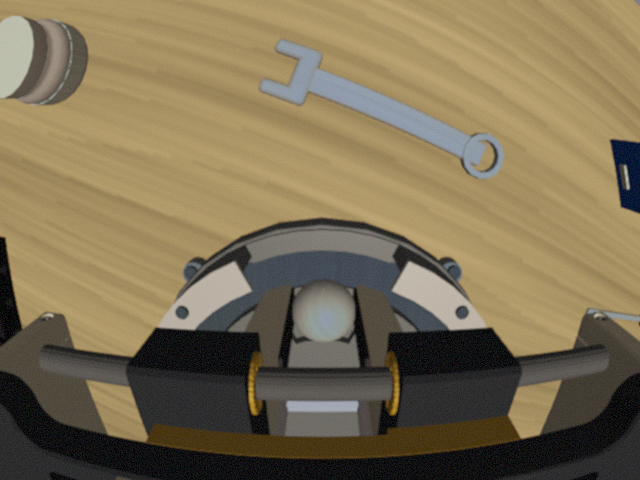

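View pics/s29c.png

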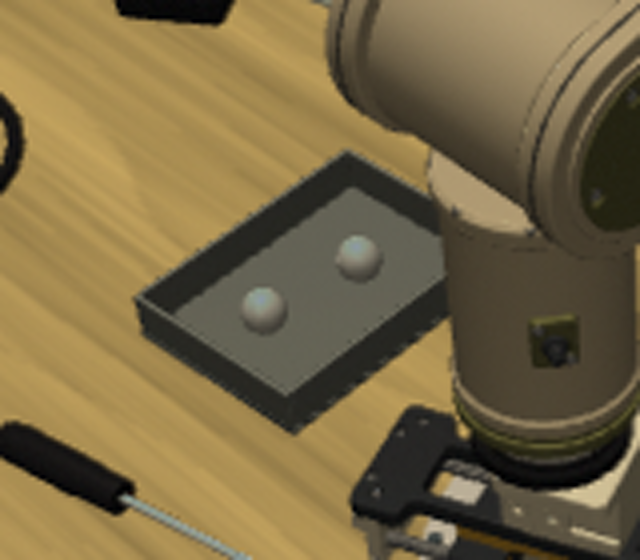

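Request:
drive_tool:
  plan:
    - {"claw": 1,"linear": [0,0,-2.5],"angular": [0,0,0]}
    - {"claw": 1,"linear": [0,0,-2.7],"angular": [0,0,0]}
    - {"claw": 1,"linear": [-1.2,1.4,0],"angular": [0,0,0]}
    - {"claw": 1,"linear": [-2.8,3.1,0],"angular": [0,0,0]}
    - {"claw": 1,"linear": [-3.4,3.9,0],"angular": [0,0,0]}
    - {"claw": 1,"linear": [-3.4,3.9,0],"angular": [0,0,0]}
    - {"claw": 1,"linear": [-3.4,3.9,0],"angular": [0,0,0]}
    - {"claw": 1,"linear": [-3.4,3.9,0.3],"angular": [0,0,0]}
    - {"claw": 1,"linear": [-3.4,3.9,0.3],"angular": [0,0,0]}
    - {"claw": 1,"linear": [-3.4,3.9,0.3],"angular": [0,0,0]}
    - {"claw": 1,"linear": [-2.6,2.9,0.3],"angular": [0,0,0]}
    - {"claw": 1,"linear": [-1.2,1.4,0.2],"angular": [0,0,0]}

```text
t: 44.05
tool_pos: [0.5108, -0.3661, 0.1123]
orientation: [-3.081, -0.602, 0.003]
force: [0.3, 0.9, -1.3]
opening: 0.0286
```

```bash
python3 - <<'E'
from nav import *
show()
c=read_camera('wrist');save(c['pixels'],'w30')
c=read_camera('scene')
u,v=proj(c,(.51,-.333,.02)).astype(int)
save(cv2.resize(c['pixels'][v-70:v+70,u-80:u+80],None,fx=4,fy=4,interpolation=cv2.INTER_CUBIC),'s30c')
E
```

```text
t 44.05 pos [ 0.5108 -0.3661  0.1123] yawY -67.9 down [-0.002  0.001 -1.   ] open 0.0286 F [ 0.3  0.9 -1.3] q [-0.7   0.28  1.52 -0.    1.35  0.48]
```

View pics/w30.png

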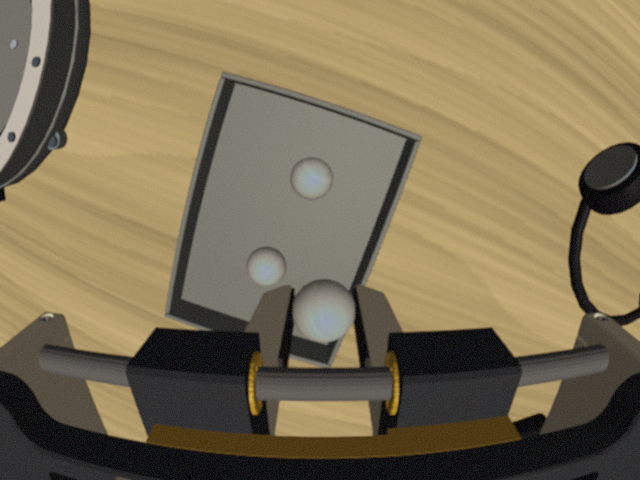

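View pics/s30c.png

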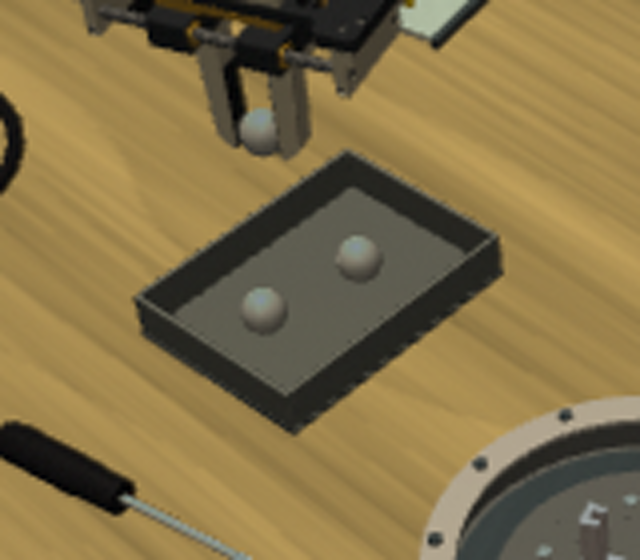

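Request:
drive_tool:
  plan:
    - {"claw": 1,"linear": [0,-0.5,2.5],"angular": [0,0,0]}
    - {"claw": 1,"linear": [0,0,2.5],"angular": [0,0,0]}
    - {"claw": 1,"linear": [0,0,1.8],"angular": [0,0,0]}
    - {"claw": 1,"linear": [0,0,0.4],"angular": [0,0,0]}
    - {"claw": 1,"linear": [0,0,0],"angular": [0,0,0]}
    - {"claw": 1,"linear": [0,0,0],"angular": [0,0,0]}
    - {"claw": 0.65,"linear": [0,0,0],"angular": [0,0,0]}
    - {"claw": 0.6,"linear": [0,0,0],"angular": [0,0,0]}
    - {"claw": 0.6,"linear": [0,0,0],"angular": [0,0,0]}
    - {"claw": 0.6,"linear": [0,0,-3],"angular": [0,0,0]}
    - {"claw": 0.6,"linear": [0,0,-4],"angular": [0,0,0]}
    - {"claw": 0.6,"linear": [0,0,-5],"angular": [0,0,0]}

```text
t: 45.65
tool_pos: [0.5108, -0.359, 0.1627]
orientation: [-3.081, -0.607, 0.002]
force: [-0.2, 1.0, -0.1]
opening: 0.0371
```

```bash
python3 - <<'E'
from nav import *
show()
c=read_camera('wrist');save(c['pixels'],'w31')
c=read_camera('scene'); save(c['pixels'],'s31')
c=read_camera('top'); save(c['pixels'],'t31')
E
```

```text
t 45.65 pos [ 0.5108 -0.359   0.1627] yawY -67.7 down [-0.002  0.001 -1.   ] open 0.0371 F [-0.2  1.  -0.1] q [-0.69  0.23  1.48  0.    1.43  0.49]
```

View pics/w31.png

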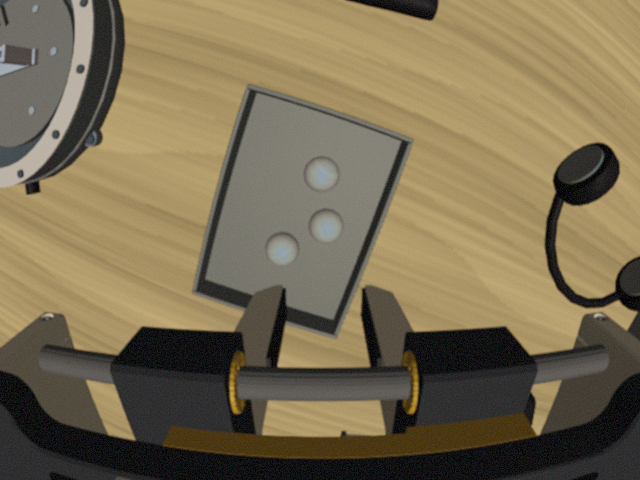

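View pics/s31.png

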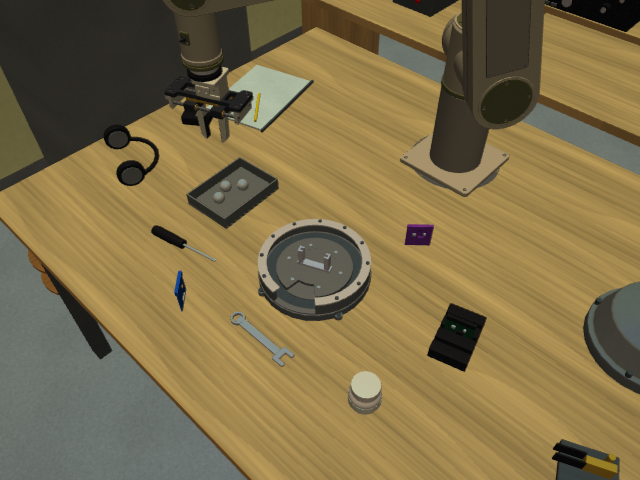

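View pics/t31.png

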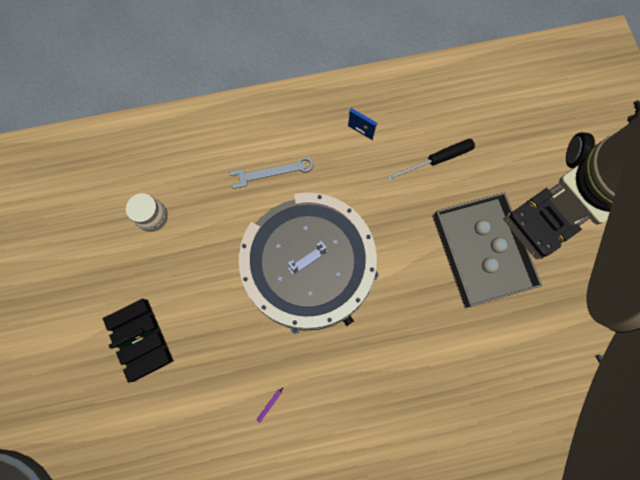

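Request:
drive_tool:
  plan:
    - {"claw": 0.6,"linear": [0,0,-3],"angular": [0,0,0]}
    - {"claw": 0.6,"linear": [0,0,0],"angular": [0,0,0]}
    - {"claw": 0.6,"linear": [0,0,0],"angular": [0,0,0]}
    - {"claw": 0.6,"linear": [0,0,0],"angular": [0,0,0]}
    - {"claw": 0.6,"linear": [0,0,0],"angular": [0,0,0]}
    - {"claw": 0.6,"linear": [0,0,0],"angular": [0,0,0]}
    - {"claw": 0.6,"linear": [0,0,0],"angular": [0,0,0]}
    - {"claw": 0.6,"linear": [0,0,0],"angular": [0,0,0]}

```text
t: 46.8
tool_pos: [0.5116, -0.3596, 0.1927]
orientation: [3.082, 0.607, 0.0]
force: [0.6, 0.6, -0.1]
opening: 0.0375
```

```bash
python3 - <<'E'
from nav import *
t=read_camera('top'); s=read_camera('scene')
f=lambda c,p,w:cv2.resize(c['pixels'][int(proj(c,p)[1])-w:int(proj(c,p)[1])+w,int(proj(c,p)[0])-w:int(proj(c,p)[0])+w],(300,290),interpolation=cv2.INTER_CUBIC)
A=(.558,.003,.05);B=(.481,.336,.04);T=(.51,-.333,.02)
save(np.vstack([np.hstack([f(t,A,75),f(t,B,50)]),np.hstack([f(s,A,65),f(s,T,50)])]),'fin')
E
```

```text
(no output)
```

View pics/fin.png

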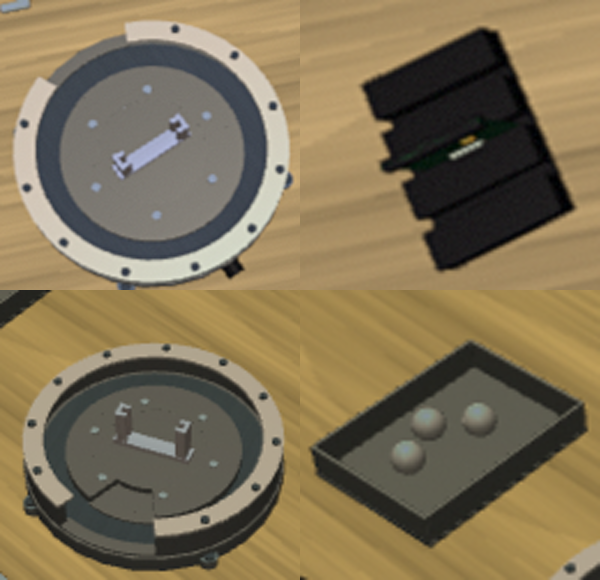

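The race is empty, three balls lie in the tray, and the board stands in the middle groove.

```bash
python3 -c "
from plant import *
print(close_job())"
```

```text
the job is handed in; nothing more can be done
None
```

The job is handed in: the sensor board stands in the board rack and all three bearing balls are in the parts tray.

- **Board:** while the balls were still in the race, I drew the green board straight up out of its bracket. I stood it upright in the rack's middle groove; it was held until seated and stayed standing after release.
- **Balls:** this start had three balls. I pushed each one round the race to the loading gap, lifted it out there and put it in the tray. The third was let go about 3 cm above the tray floor, because the other two balls left little room for the fingers.

The last pictures from the top and scene cameras show the race empty, three balls at rest in the tray and the board upright. The grease tub, screwdriver and spanner look unmoved. The arm is clear of everything, and the run took about 47 s of the 210 s allowed.

**Checks that disagreed:**
- The ball detector missed balls in some views and sometimes reported other things as balls, so I confirmed each ball by eye.
- Fits of the tray's angle from pictures where the arm hid part of the tray were a few degrees off. A check of the tray's corners in the wrist camera agreed with the first fit to within a few millimetres.

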